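# Batch sample bottles through the slide-gate feed hopper

## Task

Push the feed hopper's slide gate fully home, then lay every square sample bottle from the bench flat in the hopper, parallel to one another with all caps pointing away from the robot. When all are in, draw the gate out to its end stop so that the whole batch drops into the delivery tray below, then push the gate fully home again. Leave the reagent bottle, beaker and wire rack alone.

Things in the scene. Friction and masses are not known exactly. Their poses are not given: they have to be found in the camera images.
- hopper: Bench-top bottle feed hopper of bare sheet steel, fixed. Origin on the bench under its centre; x points away from the robot, y to the robot's left (yaw within 0.15 rad), z up. Open-topped rectangular chamber with the slide gate as its floor; walls 6 mm thick, to z = 155 mm; lips flare outwards at 45 degrees to z = 185 mm on the +x, -x and +y sides, none on the -y side where the gate comes out
- chamber (a point): centre of the chamber's floor = top of the closed gate, hopper z = 105 mm. Inside, the chamber is 128 mm along the hopper's x (-64 to +64) and 165 mm along its y (-82.5 to +82.5). Bottles lie in it along x, side by side (one on top of others is also all right)
- tray (a point): centre of the floor of the built-in white delivery tray below the gate, hopper z = 6 mm. The chamber's walls continue down to it all round (clear windows on the x sides), so what drops through the gate stays there, out of reach
- gate (a joint): slide gate of the hopper, an aluminium plate 8 mm thick. 0 = fully home (chamber floor closed), grows as it is drawn out along the hopper's -y (the robot's right); end stop at 0.165 m (chamber fully open). Dry friction about 3 N, stays where it is left. Starts 30 to 90 mm open
- gate_grip (a point): top centre of the gate's upright black handle, moves with the gate. Handle: 60 mm along the hopper's x, 12 mm thick along y, 38 mm tall, from z = 105 to 143 mm. With the gate home it stands at hopper y = -133.5 mm, 39 mm clear of the hopper's -y wall
- guides (a point): midway between the two fixed guides beside the gate plate, at the height of their tops (z = 110 mm). Each is 10 mm wide and 56 mm long, at hopper x = +-71 mm, from y = -88 to -145 mm
- bottle1: Amber plastic sample bottle, sealed, 40 g, may be absent (None). Square section 22 x 22 mm, round black cap 18 mm diameter and 22 mm long at its +x end, 104 mm overall. Origin on the long axis at mid-length, 11 mm above the bench when lying flat; +x along the bottle towards the cap. The square body spans x = -52 to +24 mm. Starts lying flat on the bench, cap pointing anywhere
- bottle1_cap (a point): centre of the end face of that bottle's cap, 52 mm from its origin along +x
- bottle2: Amber plastic sample bottle, sealed, 40 g, may be absent (None). Square section 22 x 22 mm, round black cap 18 mm diameter and 22 mm long at its +x end, 104 mm overall. Origin on the long axis at mid-length, 11 mm above the bench when lying flat; +x along the bottle towards the cap. The square body spans x = -52 to +24 mm. Starts lying flat on the bench, cap pointing anywhere
- bottle2_cap (a point): centre of the end face of that bottle's cap, 52 mm from its origin along +x
- bottle3: Amber plastic sample bottle, sealed, 40 g, may be absent (None). Square section 22 x 22 mm, round black cap 18 mm diameter and 22 mm long at its +x end, 104 mm overall. Origin on the long axis at mid-length, 11 mm above the bench when lying flat; +x along the bottle towards the cap. The square body spans x = -52 to +24 mm. Starts lying flat on the bench, cap pointing anywhere
- bottle3_cap (a point): centre of the end face of that bottle's cap, 52 mm from its origin along +x
- bottle4: Amber plastic sample bottle, sealed, 40 g, may be absent (None). Square section 22 x 22 mm, round black cap 18 mm diameter and 22 mm long at its +x end, 104 mm overall. Origin on the long axis at mid-length, 11 mm above the bench when lying flat; +x along the bottle towards the cap. The square body spans x = -52 to +24 mm. Starts lying flat on the bench, cap pointing anywhere
- bottle4_cap (a point): centre of the end face of that bottle's cap, 52 mm from its origin along +x
- bottle5: Amber plastic sample bottle, sealed, 40 g, may be absent (None). Square section 22 x 22 mm, round black cap 18 mm diameter and 22 mm long at its +x end, 104 mm overall. Origin on the long axis at mid-length, 11 mm above the bench when lying flat; +x along the bottle towards the cap. The square body spans x = -52 to +24 mm. Starts lying flat on the bench, cap pointing anywhere
- bottle5_cap (a point): centre of the end face of that bottle's cap, 52 mm from its origin along +x
- bottle6: Amber plastic sample bottle, sealed, 40 g, may be absent (None). Square section 22 x 22 mm, round black cap 18 mm diameter and 22 mm long at its +x end, 104 mm overall. Origin on the long axis at mid-length, 11 mm above the bench when lying flat; +x along the bottle towards the cap. The square body spans x = -52 to +24 mm. Starts lying flat on the bench, cap pointing anywhere
- bottle6_cap (a point): centre of the end face of that bottle's cap, 52 mm from its origin along +x
- reagent: bystander: round amber reagent bottle, 64 mm diameter, 130 mm tall, standing; origin under its centre
- beaker: bystander: glass beaker, 72 mm across, 90 mm tall; origin under its centre
- rack: bystander: steel wire tube rack, 80 x 200 x 70 mm; origin under its centre

How it is judged (in metres and radians):
On the way, in this order (a step that is already met when the one before it is completed fails the run):
1. the gate is pushed fully home (value of joint gate below 0.008 m), for 0.2 s.
2. all the bottles lie flat in the hopper on the closed gate, along the hopper's x within 0.5 rad, caps away from the robot, released (value of joint gate below 0.008 m and x of bottle1 in the frame of hopper between -0.064 and 0.064 m and y of bottle1 in the frame of hopper between -0.0825 and 0.0825 m and x of each of bottle1_cap, bottle2_cap, bottle3_cap, bottle4_cap, bottle5_cap, bottle6_cap in the frame of hopper above 0.012 m and linear speed of each of bottle1, bottle2, bottle3, bottle4, bottle5, bottle6 below 0.05 m/s and z of bottle1 in the frame of hopper between 0.105 and 0.165 m and angle between bottle1's own x axis and vertical between 1.05 and 2.09 rad and angle between the x axis of each of bottle1, bottle2, bottle3, bottle4, bottle5, bottle6 and the x axis of hopper, either way round below 0.5 rad and contact force between each of bottle1, bottle2, bottle3, bottle4, bottle5, bottle6 and the fingers below 0.3 N and x of bottle2 in the frame of hopper between -0.064 and 0.064 m and y of bottle2 in the frame of hopper between -0.0825 and 0.0825 m and z of bottle2 in the frame of hopper between 0.105 and 0.165 m and angle between bottle2's own x axis and vertical between 1.05 and 2.09 rad and x of bottle3 in the frame of hopper between -0.064 and 0.064 m and y of bottle3 in the frame of hopper between -0.0825 and 0.0825 m and z of bottle3 in the frame of hopper between 0.105 and 0.165 m and angle between bottle3's own x axis and vertical between 1.05 and 2.09 rad and x of bottle4 in the frame of hopper between -0.064 and 0.064 m and y of bottle4 in the frame of hopper between -0.0825 and 0.0825 m and z of bottle4 in the frame of hopper between 0.105 and 0.165 m and angle between bottle4's own x axis and vertical between 1.05 and 2.09 rad and x of bottle5 in the frame of hopper between -0.064 and 0.064 m and y of bottle5 in the frame of hopper between -0.0825 and 0.0825 m and z of bottle5 in the frame of hopper between 0.105 and 0.165 m and angle between bottle5's own x axis and vertical between 1.05 and 2.09 rad and x of bottle6 in the frame of hopper between -0.064 and 0.064 m and y of bottle6 in the frame of hopper between -0.0825 and 0.0825 m and z of bottle6 in the frame of hopper between 0.105 and 0.165 m and angle between bottle6's own x axis and vertical between 1.05 and 2.09 rad), for 0.3 s.
3. the gate is drawn out to its end stop (value of joint gate above 0.159 m), for 0.2 s.
At the end, for the whole second after the job is handed in: every bottle lies at rest in the delivery tray under the gate, inside the hopper's walls, its cap end on the far side (over 12 mm beyond the hopper's centre), and the gate is fully home (within 8 mm) (value of joint gate below 0.008 m and velocity of joint gate between -0.02 and 0.02 m/s and x of bottle1 in the frame of hopper between -0.064 and 0.064 m and y of bottle1 in the frame of hopper between -0.0825 and 0.0825 m and x of each of bottle1_cap, bottle2_cap, bottle3_cap, bottle4_cap, bottle5_cap, bottle6_cap in the frame of hopper above 0.012 m and linear speed of each of bottle1, bottle2, bottle3, bottle4, bottle5, bottle6 below 0.05 m/s and z of each of bottle1, bottle2, bottle3, bottle4, bottle5, bottle6 in the frame of hopper below 0.085 m and x of bottle2 in the frame of hopper between -0.064 and 0.064 m and y of bottle2 in the frame of hopper between -0.0825 and 0.0825 m and x of bottle3 in the frame of hopper between -0.064 and 0.064 m and y of bottle3 in the frame of hopper between -0.0825 and 0.0825 m and x of bottle4 in the frame of hopper between -0.064 and 0.064 m and y of bottle4 in the frame of hopper between -0.0825 and 0.0825 m and x of bottle5 in the frame of hopper between -0.064 and 0.064 m and y of bottle5 in the frame of hopper between -0.0825 and 0.0825 m and x of bottle6 in the frame of hopper between -0.064 and 0.064 m and y of bottle6 in the frame of hopper between -0.0825 and 0.0825 m); the robot touches nothing.
It fails at once if the reagent is shoved more than 3 cm or tipped (distance of reagent from where it was at the start of the episode above 0.03 m or angle between reagent's own z axis and vertical above 0.5 rad).
It fails at once if the beaker is shoved more than 3 cm or tipped (distance of beaker from where it was at the start of the episode above 0.03 m or angle between beaker's own z axis and vertical above 0.5 rad).
It fails at once if the rack is shoved more than 3 cm or tipped (distance of rack from where it was at the start of the episode above 0.03 m or angle between rack's own z axis and vertical above 0.5 rad).
Of bottle1, bottle2, bottle3, bottle4, bottle5, bottle6 only 4 to 6 are there at a start; the rules pass over those that are not, and their reading is None.
At some moment in a run one of bottle1, bottle2, bottle3, bottle4, bottle5, bottle6 may be knocked a few centimetres aside while the robot is not near it.
Once in a run the grip may slacken for a moment while it holds something.
It also fails if it takes over 210 s, if anything falls off the work surface, if the arm or the gripper's body presses on something with over 40 N, if the wrist force passes 120 N, or if a joint passes its speed limit or range.

## Robot

A 6-joint arm with a two-finger parallel gripper is mounted at the origin on the work surface. World frame = base frame: x ahead of the robot, y to its left, z up, the work surface at z = 0. Lengths are in m, angles in degrees, forces in N, time in s.
With the tool pointing down it reaches from about 0.275 to 0.85 m from the base axis. Payload 5.2 kg.
Tool frame: the origin (TCP) lies at the very end of the fingers, on their centre line; the grasp point (between the pads) lies 19 mm behind it; z points along the fingers, y is the line along which they close (so a half turn about z gives the same grasp; the last joint's range is limited). The gripper opens to 85 mm and grips with 20 to 120 N. Pads are 22 mm wide; open, the fingers measure 114 mm over their backs; the gripper's body (76 mm by 85 mm) begins 54 mm behind the grasp point. The pads swing forward as they close: fully open they stand 13 mm farther back than shut.
Start: joints at [-85.302, 14.817, 87.949, -0, 77.235, -11.62], TCP at [0.155, -0.528, 0.231] pointing down, gripper open.
Joint ranges: [-179.93, 179.93], [-52.35, 119.4], [10.71, 147.94], [-69.91, 249.91], [12.55, 155.21], [-178.61, 178.61]. Speed limits (degrees/s): [147.25, 147.25, 180, 180, 180, 180].

## Interface

Orientations are given as a 3x3 rotation matrix whose columns are the frame's x, y, z axes.
In Python, from bench import robot, sensors, workorder, capture gives the robot as it stands (robot), with the cameras as plain functions, the readings (sensors) and the job (workorder).
- The arm moves only by the shell command python3 nudge.py 'ROWS' [FORCE]. ROWS is a JSON list of rows, 1 to 10 of them, each of 7 numbers: the opening from 0.0 (shut) to 1.0 (fully open), then dx, dy, dz in m, then a rotation vector rx, ry, rz in degrees; each row is the pose to reach, as a shift and turn from the pose commanded when the command began, along the tool's axes at that moment; what a row does not reach only later rows make up. A row lasts 1/12 s, in which the tool goes at most 0.0417 m and 7.16 degrees, less where a joint would pass 70% of its speed; a pose out of reach is approached as far as the arm can. The fingers move at their own pace and stop on an object; FORCE is the grip in N (left out, the last holds). Time passes only in rows, so rows that do not move let the fingers close. It prints the time, the measured TCP pose, the force, the opening and the grip force at its end.
- sensors.sense(): the state, without advancing time (a new reading comes with each control period).
- capture(name): name is "scene" or "top" or "wrist"; returns a dict with "color" (420x560x3 uint8, blue, green, red), "fx", "fy", "cx", "cy" (pixels), "R" (3x3) and "t" (3): a world point X has camera coordinates R X + t. Camera axes: x right, y down, z forward; pixel columns grow to the right and rows downward; lengths in m; the calibration is good to about 2 mm. A picture is of the moment at which its call begins. There is no depth.
- workorder.hand_in(): hands the job in; it is judged then, once.
The state is a dict: "time_s": time; "joint_positions": joint angles; "joint_velocities": joint speeds; "joint_torque": joint torques, N m; "tool_pos": TCP position; "ee_rot": TCP orientation; "wrist_force": force on the tool from outside, world axes, zero at the start; "ft_torque": the same for the moment, N m; "opening": opening from 0.0 (shut) to 1.0 (fully open); "grasp_force": force on a finger pad.
Only numpy, scipy, OpenCV 4.12 (cv2) and the standard library are available. Lean on these libraries where they do the work, as an engineer would, in place of code of your own. Each camera call takes 0.05 s, during which the arm holds its last target. There are 200 camera calls.

## Working session

There is one attempt and no reset: what is moved stays moved. The work goes in short steps, Python scripts to look and compute and a shell command to move; the robot and the scene stay as the last step left them, time stands still between calls to the robot, and variables do not carry over. Pictures are saved under pics/ and viewed, at most 14 in all, crops included, and the job is handed in when it is done.

```bash
ls; mkdir -p pics; python3 - <<'E'
from bench import robot, sensors, workorder, capture
import cv2
s=sensors.sense();print(s['tool_pos'],s['ee_rot'],s['opening'],s['time_s'])
for n in('scene','top'):
    c=capture(n);cv2.imwrite(f'pics/{n}0.png',c['color']);print(n,c['fx'],c['cx'],c['cy'],c['R'],c['t'])
E
```

```text
bench.py
nudge.py
pics
[ 0.15450743 -0.52729997  0.23048612] [[ 9.59717628e-01  2.80966286e-01 -1.41188179e-04]
 [ 2.80966072e-01 -9.59715985e-01  1.81501411e-03]
 [ 3.74457222e-04 -1.78157013e-03 -9.99998343e-01]] 0.9985220401903715 0.0
scene 420.3764054639891 276.82706285572624 203.07577543470995 [[-0.87008621  0.49289747  0.0014419 ]
 [ 0.27967399  0.49609854 -0.82199069]
 [-0.40587246 -0.7147995  -0.5694991 ]] [ 0.55001022 -0.04648319  1.43418617]
top 473.0342308131648 285.2641763924025 220.76433223664952 [[-5.15753402e-03 -9.99986615e-01 -4.12107767e-04]
 [-9.80969734e-01  5.13944067e-03 -1.94092675e-01]
 [ 1.94092195e-01 -5.96774328e-04 -9.80983111e-01]] [-0.05486566  0.60328465  1.06822075]
```

View pics/top0.png

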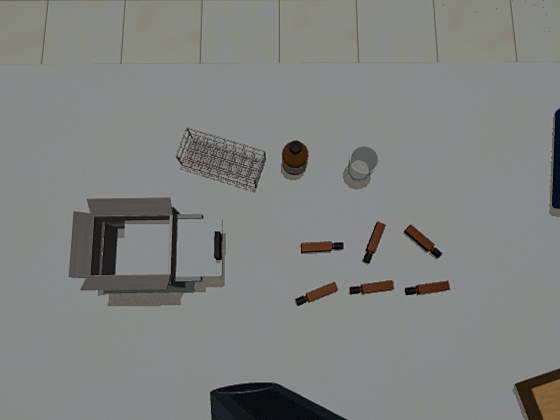

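View pics/scene0.png

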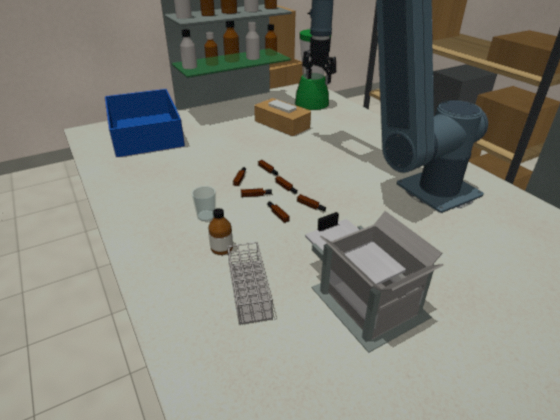

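The top view shows six amber bottles, at about (322,247), (374,242), (422,241), (317,293), (372,288) and (427,288). The hopper centre is near (135,248), the gate handle near (218,246), the rack at (221,160), the reagent bottle at (295,157) and the beaker at (362,163). The scene view agrees.

```bash
cat > h.py <<'E'
import numpy as np, cv2
from bench import robot, sensors, workorder, capture
def plane(c,u,v,z):
    d=c['R'].T@np.array([(u-c['cx'])/c['fx'],(v-c['cy'])/c['fy'],1.]); o=-c['R'].T@c['t']
    return o+d*(z-o[2])/d[2]
def proj(c,X):
    p=c['R']@np.asarray(X)+c['t']; return np.array([c['fx']*p[0]/p[2]+c['cx'],c['fy']*p[1]/p[2]+c['cy']])
def bottles(c,z=0.013,xr=(0.2,0.65),yr=(-0.62,-0.1)):
    hsv=cv2.cvtColor(c['color'],cv2.COLOR_BGR2HSV)
    m=cv2.inRange(hsv,(2,110,40),(18,255,255))
    out=[]
    for k in cv2.findContours(m,cv2.RETR_EXTERNAL,cv2.CHAIN_APPROX_NONE)[0]:
        if cv2.contourArea(k)<120: continue
        P=np.array([plane(c,u,v,z)[:2] for u,v in k[:,0]]).astype(np.float32)
        (cx,cy),(w,h),a=cv2.minAreaRect(P*1000); w+=2;h+=2
        if not(xr[0]<cx/1000<xr[1] and yr[0]<cy/1000<yr[1]): continue
        b=cv2.boxPoints(((cx,cy),(w,h),a)); e=b[1]-b[0] if np.linalg.norm(b[1]-b[0])>np.linalg.norm(b[2]-b[1]) else b[2]-b[1]
        e/=np.linalg.norm(e); ctr=np.array([cx,cy])/1000
        def dark(s): 
            return np.mean([c['color'][tuple(np.round(proj(c,[*(ctr+s*t*e),z])[::-1]).astype(int))].mean() for t in(.045,.05,.055)])
        if dark(1)>dark(-1): e=-e
        # body centre is 14 mm behind the origin
        out.append((ctr+0.014*e,np.degrees(np.arctan2(e[1],e[0])),max(w,h),min(w,h)))
    return out
E
python3 - <<'E'
from h import *
c=capture('top')
for o,a,l,w in bottles(c): print(o.round(4),round(a,1),round(l),round(w), 'tail->',proj(c,[*o,.011]).round())
i=c['color'][185:315,60:240]; cv2.imwrite('pics/hop.png',cv2.resize(i,None,fx=4.4,fy=4.4,interpolation=cv2.INTER_CUBIC))
E
```

```text
[ 0.4311 -0.1286] 111.7 83 22 tail-> [315. 294.]
[ 0.4442 -0.3969] 97.7 83 22 tail-> [426. 288.]
[ 0.4463 -0.2621] 97.7 84 22 tail-> [370. 288.]
[ 0.5482 -0.1507] -87.1 84 22 tail-> [323. 246.]
[ 0.5578 -0.4012] -131.9 83 22 tail-> [425. 242.]
[ 0.5546 -0.274 ] 156.8 83 22 tail-> [373. 243.]
```

View pics/hop.png

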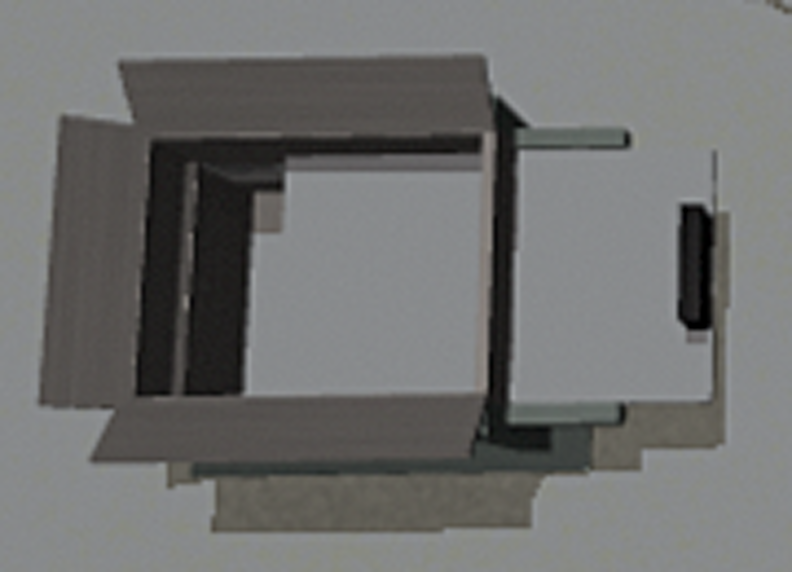

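The crop shows the chamber rim corners at about (150,138), (483,133), (135,397) and (483,393). The guide ends are at (628,138) and (622,412), and the handle spans x 680–712, y 203–328.

```bash
python3 - <<'E'
from h import *
c=capture('top')
print('cam',-c['R'].T@c['t'])
f=lambda U,V,z:plane(c,60+(U+.5)/4.4-.5,185+(V+.5)/4.4-.5,z)[:2].round(4)
for n,U,V,z in [('rim+x+y',150,138,.155),('rim+x-y',483,133,.155),('rim-x+y',135,397,.155),('rim-x-y',483,393,.155),
 ('g+ outer',629,130,.11),('g+ in',629,147,.11),('g- in',623,404,.11),('g- out',623,423,.11),('g+ st',515,138,.11),
 ('liptip+x+y',120,62,.185),('liptip+x-y',485,57,.185),('lip-x+y',93,461,.185),('lip-x-y',470,456,.185),('lip+y a',62,117,.185),('lip+y b',40,404,.185),
 ('h1',710,203,.143),('h2',710,328,.143),('h3',683,203,.143),('h4',680,320,.143)]: print(n,f(U,V,z))
E
```

```text
cam [ 0.3841877  -0.05732799  1.16497703]
rim+x+y [0.5968 0.3598]
rim+x-y [0.5985 0.1948]
rim-x+y [0.4688 0.3577]
rim-x-y [0.4699 0.1894]
g+ outer [0.6093 0.1305]
g+ in [0.6003 0.1302]
g- in [0.4678 0.1295]
g- out [0.4583 0.1292]
g+ st [0.6053 0.1894]
liptip+x+y [0.6282 0.3647]
liptip+x-y [0.6298 0.188 ]
lip-x+y [0.4367 0.3627]
lip-x-y [0.4381 0.1869]
lip+y a [0.6011 0.3906]
lip+y b [0.4633 0.3897]
h1 [0.5648 0.0832]
h2 [0.5023 0.0818]
h3 [0.5649 0.0966]
h4 [0.5063 0.0967]
```

```bash
cat >> h.py <<'E'
H0=np.array([.5335,.2755]); HY=np.radians(0.7)
def hop(x,y): return H0+np.array([[np.cos(HY),-np.sin(HY)],[np.sin(HY),np.cos(HY)]])@[x,y]
def plan(targets,turn=None):
    "targets: (x,y,z,tool-x azimuth deg, continuous); prints shift and turn in tool axes"
    s=sensors.sense(); R=s['ee_rot']; p=s['tool_pos']; t=np.degrees(np.arctan2(R[1,0],R[0,0]))
    print('now',p.round(4),'tx',round(t,1),'j6',round(s['joint_positions'][5],1),'open',round(s['opening'],3),'F',s['wrist_force'].round(1),'t',round(s['time_s'],1))
    first=True
    for x,y,z,a in targets:
        q=np.array([x,y,z]); d=q-p; c_,s_=np.cos(np.radians(t)),np.sin(np.radians(t))
        r=t-a
        if first: r=(r+180)%360-180; first=False
        print('->',q.round(3),'tool',round(c_*d[0]+s_*d[1],4),round(s_*d[0]-c_*d[1],4),round(-d[2],4),'rz',round(r,1),'rows',int(max(np.ceil(np.linalg.norm(d)/.0417),np.ceil(abs(r)/7.16)))+1, 'j6~',round(np.degrees(np.arctan2(y,x))+90-a,0))
        p=q;t=a
E
python3 - <<'E'
from h import *
plan([(.5345,.0895,.23,.7),(.5345,.0895,.113,.7),(.5345,.1425,.113,.7)])
E
```

```text
now [ 0.1545 -0.5275  0.2308] tx 16.3 j6 -11.6 open 0.998 F [0.2 0.5 0.6] t 0.2
-> [0.534 0.09  0.23 ] tool 0.538 -0.4854 0.0008 rz 15.6 rows 19 j6~ 99.0
-> [0.534 0.09  0.113] tool 0.0 0.0 0.117 rz 0.0 rows 4 j6~ 99.0
-> [0.534 0.142 0.113] tool 0.0006 -0.053 -0.0 rz 0.0 rows 3 j6~ 104.0
```

```bash
python3 nudge.py '[[0.6,0.27,-0.243,0,0,0,0],[0.6,0.27,-0.243,0,0,0,0],[0.6,0.27,-0.243,0,0,0,0],[0.6,0.27,-0.243,0,0,0,0],[0.6,0.27,-0.243,0,0,0,0],[0.6,0.27,-0.243,0,0,0,0],[0.6,0.27,-0.243,0,0,0,0],[0.6,0.27,-0.243,0,0,0,0],[0.6,0.27,-0.243,0,0,0,0],[0.6,0.27,-0.243,0,0,0,0]]' 40
python3 nudge.py '[[0.6,0.268,-0.2424,0,0,0,15.6],[0.6,0.268,-0.2424,0,0,0,15.6],[0.6,0.268,-0.2424,0,0,0,15.6],[0.6,0.268,-0.2424,0,0,0,15.6],[0.6,0.268,-0.2424,0,0,0,15.6],[0.6,0.268,-0.2424,0,0,0,15.6],[0.6,0.268,-0.2424,0,0,0,15.6],[0.6,0.268,-0.2424,0,0,0,15.6],[0.6,0.268,-0.2424,0,0,0,15.6],[0.6,0.268,-0.2424,0,0,0,15.6]]'
python3 -c "
from h import *
plan([(.5345,.0895,.23,.7),(.5345,.0895,.113,.7),(.5345,.1425,.113,.7)])"
```

```text
time_s: 1.03
tool_pos: [0.3471, -0.2139, 0.2313]
ee_rot: [[0.958, 0.286, 0.001], [0.286, -0.958, 0.002], [0.002, -0.002, -1.0]]
wrist_force: [-0.3, 0.1, -0.2]
opening: 0.603
grasp_force: 0.0
time_s: 1.87
tool_pos: [0.5372, 0.0941, 0.2308]
ee_rot: [[1.0, 0.017, 0.002], [0.017, -1.0, 0.003], [0.002, -0.003, -1.0]]
wrist_force: [-0.8, -0.3, 0.1]
opening: 0.602
grasp_force: 0.0
now [0.5372 0.0941 0.2308] tx 1.0 j6 87.1 open 0.602 F [-0.8 -0.3  0.1] t 1.9
-> [0.534 0.09  0.23 ] tool -0.0027 0.0046 0.0008 rz 0.3 rows 2 j6~ 99.0
-> [0.534 0.09  0.113] tool 0.0 0.0 0.117 rz 0.0 rows 4 j6~ 99.0
-> [0.534 0.142 0.113] tool 0.0006 -0.053 -0.0 rz 0.0 rows 3 j6~ 104.0
```

```bash
python3 nudge.py '[[0.6,-0.003,0.0045,0.05,0,0,0],[0.6,-0.003,0.0045,0.05,0,0,0],[0.6,-0.003,0.0045,0.1175,0,0,0],[0.6,-0.003,0.0045,0.1175,0,0,0],[0.6,-0.003,0.0045,0.1175,0,0,0],[0,-0.003,0.0045,0.1175,0,0,0],[0,-0.003,0.0045,0.1175,0,0,0],[0,-0.003,0.0045,0.1175,0,0,0],[0,-0.003,0.0045,0.1175,0,0,0],[0,-0.003,0.0045,0.1175,0,0,0]]' 40
python3 -c "
from h import *
plan([(*hop(0,-.1335),.113,.7)])"
```

```text
time_s: 2.7
tool_pos: [0.5328, 0.0848, 0.1162]
ee_rot: [[1.0, 0.012, 0.004], [0.012, -1.0, 0.0], [0.004, -0.0, -1.0]]
wrist_force: [-2.6, 2.4, 7.1]
opening: 0.133
grasp_force: 42.1
now [0.5328 0.0848 0.1162] tx 0.7 j6 86.5 open 0.133 F [-2.6  2.4  7.1] t 2.7
-> [0.535 0.142 0.113] tool 0.0031 -0.0572 0.0032 rz 0.0 rows 3 j6~ 104.0
```

```bash
python3 nudge.py '[[0,0,-0.015,0,0,0,0],[0,0,-0.03,0,0,0,0],[0,0,-0.045,0,0,0,0],[0,0,-0.055,0,0,0,0],[0,0,-0.06,0,0,0,0],[0,0,-0.06,0,0,0,0],[0,0,-0.06,0,0,0,0]]' 40
python3 - <<'E'
from h import *
plan([(*hop(0,-.1335),.113,.7)])
c=capture('top')
i=c['color'][185:315,60:240]; cv2.imwrite('pics/hop2.png',cv2.resize(i,None,fx=3,fy=3))
E
```

```text
time_s: 3.28
tool_pos: [0.5322, 0.1432, 0.1162]
ee_rot: [[1.0, 0.013, 0.004], [0.013, -1.0, -0.003], [0.004, 0.003, -1.0]]
wrist_force: [-1.9, -6.1, 6.2]
opening: 0.136
grasp_force: 42.3
now [0.5322 0.1432 0.1162] tx 0.8 j6 92.9 open 0.136 F [-1.9 -6.1  6.2] t 3.3
-> [0.535 0.142 0.113] tool 0.0029 0.0013 0.0032 rz 0.1 rows 2 j6~ 104.0
```

View pics/hop2.png

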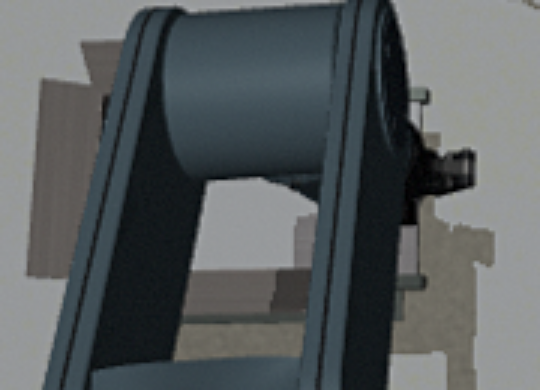

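The arm hides the gate in this picture, so I'll confirm the end stop by force.

```bash
python3 nudge.py '[[0,0,-0.003,0,0,0,0],[0,0,-0.003,0,0,0,0],[0,0,-0.003,0,0,0,0]]' 40
python3 nudge.py '[[0,0,-0.002,0,0,0,0],[0,0,-0.002,0,0,0,0]]' 40
python3 nudge.py '[[0.45,0,0.003,0,0,0,0],[0.45,0,0.003,0,0,0,0],[0.45,0,0.003,0,0,0,0],[0.45,0,0.003,0,0,0,0],[0.45,0,0.003,-0.11,0,0,0],[0.45,0,0.003,-0.11,0,0,0],[0.45,0,0.003,-0.11,0,0,0],[0.45,0,0.003,-0.11,0,0,0],[0.45,0,0.003,-0.11,0,0,0]]'
python3 - <<'E'
from h import *
c=capture('top')
for o,a,l,w in bottles(c): print(o.round(4),round(a,1),round(l),round(w))
b=bottles(c)[0]
A=111.7
plan([(*b[0],.13,b[1]),(*b[0],.005,b[1])])
E
```

```text
time_s: 3.58
tool_pos: [0.5323, 0.1433, 0.1163]
ee_rot: [[1.0, 0.013, 0.003], [0.013, -1.0, -0.007], [0.003, 0.007, -1.0]]
wrist_force: [-2.5, -16.5, 8.7]
opening: 0.127
grasp_force: 42.4
time_s: 3.75
tool_pos: [0.5322, 0.1433, 0.1163]
ee_rot: [[1.0, 0.013, 0.003], [0.013, -1.0, -0.01], [0.003, 0.011, -1.0]]
wrist_force: [-2.9, -24.7, 8.3]
opening: 0.133
grasp_force: 42.8
time_s: 4.5
tool_pos: [0.5319, 0.1473, 0.226]
ee_rot: [[1.0, 0.013, 0.005], [0.013, -1.0, 0.001], [0.005, -0.0, -1.0]]
wrist_force: [-0.6, 0.1, 0.4]
opening: 0.449
grasp_force: 0.0
[ 0.4311 -0.1286] 111.7 83 22
[ 0.4442 -0.3969] 97.7 83 22
[ 0.4461 -0.2622] 97.7 84 23
[ 0.5481 -0.1507] -87.1 84 22
[ 0.5576 -0.401 ] -132.2 83 22
[ 0.5546 -0.2739] 156.8 83 22
now [0.5307 0.1471 0.2241] tx 0.8 j6 93.1 open 0.452 F [ 0.1  0.4 -0.8] t 4.5
-> [ 0.431 -0.129  0.13 ] tool -0.1033 0.2744 0.0941 rz -111.0 rows 17 j6~ -38.0
-> [ 0.431 -0.129  0.005] tool 0.0 0.0 0.125 rz 0.0 rows 4 j6~ -38.0
```

```bash
python3 nudge.py '[[0.6,-0.1035,0.2745,0,0,0,-60],[0.6,-0.1035,0.2745,0,0,0,-60],[0.6,-0.1035,0.2745,0,0,0,-60],[0.6,-0.1035,0.2745,0,0,0,-60],[0.6,-0.1035,0.2745,0,0,0,-60],[0.6,-0.1035,0.2745,0,0,0,-60],[0.6,-0.1035,0.2745,0,0,0,-60],[0.6,-0.1035,0.2745,0,0,0,-60],[0.6,-0.1035,0.2745,0,0,0,-60],[0.6,-0.1035,0.2745,0,0,0,-60]]'
python3 nudge.py '[[0.6,0,0,0.09,0,0,-51],[0.6,0,0,0.09,0,0,-51],[0.6,0,0,0.09,0,0,-51],[0.6,0,0,0.09,0,0,-51],[0.6,0,0,0.09,0,0,-51],[0.6,0,0,0.09,0,0,-51],[0.6,0,0,0.09,0,0,-51],[0.6,0,0,0.09,0,0,-51],[0.6,0,0,0.09,0,0,-51],[0.6,0,0,0.09,0,0,-51]]'
python3 -c "
from h import *
plan([(.4311,-.1286,.13,111.7),(.4311,-.1286,.006,111.7)])"
```

```text
time_s: 5.38
tool_pos: [0.429, -0.1307, 0.2219]
ee_rot: [[0.487, 0.873, -0.003], [0.874, -0.487, 0.002], [-0.0, -0.004, -1.0]]
wrist_force: [0.8, 1.3, -0.1]
opening: 0.6
grasp_force: 0.0
time_s: 6.22
tool_pos: [0.4302, -0.1287, 0.133]
ee_rot: [[-0.367, 0.93, -0.002], [0.93, 0.367, 0.001], [0.002, -0.001, -1.0]]
wrist_force: [0.2, 0.0, -0.7]
opening: 0.602
grasp_force: 0.0
now [ 0.4302 -0.1287  0.133 ] tx 111.5 j6 -52.5 open 0.602 F [ 0.2  0.  -0.7] t 6.2
-> [ 0.431 -0.129  0.13 ] tool -0.0003 0.0009 0.003 rz -0.2 rows 2 j6~ -38.0
-> [ 0.431 -0.129  0.006] tool 0.0 0.0 0.124 rz 0.0 rows 4 j6~ -38.0
```

```bash
python3 nudge.py '[[0.6,0,0.001,0.04,0,0,0],[0.6,0,0.001,0.08,0,0,0],[0.6,0,0.001,0.11,0,0,0],[0.6,0,0.001,0.127,0,0,0],[0.6,0,0.001,0.127,0,0,0],[0,0,0.001,0.127,0,0,0],[0,0,0.001,0.127,0,0,0],[0,0,0.001,0.127,0,0,0],[0,0,0.001,0.127,0,0,0],[0,0,0.001,0.127,0,0,0]]' 50
python3 nudge.py '[[0,0,0,-0.04,0,0,0],[0,0,0,-0.08,0,0,0],[0,0,0,-0.12,0,0,0],[0,0,0,-0.16,0,0,0],[0,0,0,-0.2,0,0,0],[0,0,0,-0.23,0,0,0],[0,0,0,-0.23,0,0,0],[0,0,0,-0.23,0,0,0]]'
python3 - <<'E'
from h import *
plan([(*hop(0,.0535),.23,.7),(*hop(0,.0535),.114,.7)])
c=capture('wrist'); cv2.imwrite('pics/w1.png',c['color'])
E
```

```text
time_s: 7.05
tool_pos: [0.4328, -0.1294, 0.0082]
ee_rot: [[-0.37, 0.929, 0.003], [0.929, 0.37, -0.002], [-0.003, 0.002, -1.0]]
wrist_force: [-0.6, 0.4, 6.7]
opening: 0.242
grasp_force: 49.7
time_s: 7.72
tool_pos: [0.4326, -0.1293, 0.2392]
ee_rot: [[-0.37, 0.929, 0.005], [0.929, 0.37, -0.003], [-0.005, 0.004, -1.0]]
wrist_force: [-1.1, 0.1, -1.9]
opening: 0.25
grasp_force: 32.0
now [ 0.4326 -0.1293  0.2392] tx 111.7 j6 -52.6 open 0.25 F [-1.1  0.1 -1.9] t 7.7
-> [0.533 0.329 0.23 ] tool 0.3887 0.2627 0.0092 rz 111.0 rows 17 j6~ 121.0
-> [0.533 0.329 0.114] tool 0.0 0.0 0.116 rz 0.0 rows 4 j6~ 121.0
```

View pics/w1.png

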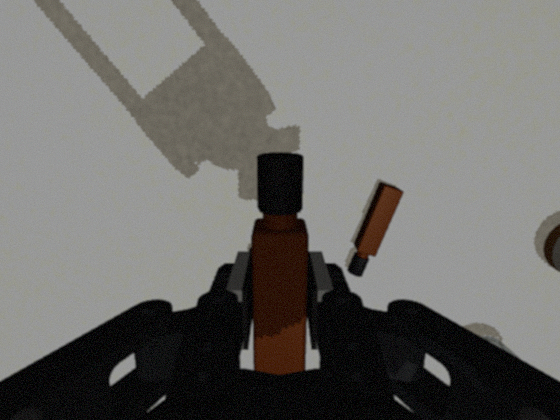

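The wrist view shows the bottle held straight between the pads, cap at (280,180) along tool +x. I'll carry it to the hopper.

```bash
python3 nudge.py '[[0,0.33,0.223,0,0,0,60],[0,0.33,0.223,0,0,0,60],[0,0.33,0.223,0,0,0,60],[0,0.33,0.223,0,0,0,60],[0,0.33,0.223,0,0,0,60],[0,0.33,0.223,0,0,0,60],[0,0.33,0.223,0,0,0,60],[0,0.33,0.223,0,0,0,60],[0,0.33,0.223,0,0,0,60],[0,0.33,0.223,0,0,0,60]]' 60
python3 nudge.py '[[0,0,0,0,0,0,51],[0,0,0,0,0,0,51],[0,0,0,0,0,0,51],[0,0,0,0,0,0,51],[0,0,0,0,0,0,51],[0,0,0,0,0,0,51],[0,0,0,0,0,0,51],[0,0,0,0,0,0,51],[0,0,0,0,0,0,51]]'
python3 - <<'E'
from h import *
plan([(*hop(0,.052),.23,.7),(*hop(0,.052),.114,.7)])
E
```

```text
time_s: 8.6
tool_pos: [0.5084, 0.2271, 0.2346]
ee_rot: [[0.624, 0.781, -0.004], [0.781, -0.624, -0.001], [-0.004, -0.002, -1.0]]
wrist_force: [1.6, -0.0, -0.3]
opening: 0.244
grasp_force: 60.3
time_s: 9.35
tool_pos: [0.5087, 0.2257, 0.2351]
ee_rot: [[1.0, 0.015, -0.003], [0.015, -1.0, -0.001], [-0.003, 0.001, -1.0]]
wrist_force: [0.4, 0.1, -0.5]
opening: 0.242
grasp_force: 60.3
now [0.5087 0.2257 0.2351] tx 0.9 j6 101.6 open 0.242 F [ 0.4  0.1 -0.5] t 9.3
-> [0.533 0.327 0.23 ] tool 0.0257 -0.1014 0.0051 rz 0.2 rows 4 j6~ 121.0
-> [0.533 0.327 0.114] tool 0.0 0.0 0.116 rz 0.0 rows 4 j6~ 121.0
```

```bash
python3 nudge.py '[[0,0.0257,-0.1015,0,0,0,0],[0,0.0257,-0.1015,0,0,0,0],[0,0.0257,-0.1015,0,0,0,0],[0,0.0257,-0.1015,0,0,0,0],[0,0.0257,-0.1015,0.04,0,0,0],[0,0.0257,-0.1015,0.08,0,0,0],[0,0.0257,-0.1015,0.1,0,0,0],[0,0.0257,-0.1015,0.115,0,0,0],[0,0.0257,-0.1015,0.12,0,0,0],[0,0.0257,-0.1015,0.12,0,0,0]]'
python3 nudge.py '[[0.33,0,0,0,0,0,0],[0.33,0,0,0,0,0,0],[0.33,0,0,0,0,0,0],[0.33,0,0,0,0,0,0],[0.33,0,0,-0.03,0,0,0],[0.33,0,0,-0.07,0,0,0],[0.33,0,0,-0.115,0,0,0],[0.33,0,0,-0.115,0,0,0]]'
python3 - <<'E'
from h import *
c=capture('top')
for o,a,l,w in bottles(c): print(o.round(4),round(a,1),round(l),round(w))
plan([(.4461,-.2622,.13,97.7),(.4461,-.2622,.006,97.7)])
E
```

```text
time_s: 10.18
tool_pos: [0.5331, 0.3248, 0.1152]
ee_rot: [[1.0, 0.015, -0.003], [0.015, -1.0, -0.004], [-0.003, 0.004, -1.0]]
wrist_force: [-0.2, -3.7, 1.7]
opening: 0.233
grasp_force: 72.7
time_s: 10.85
tool_pos: [0.5373, 0.3283, 0.2403]
ee_rot: [[1.0, 0.015, 0.012], [0.015, -1.0, 0.004], [0.012, -0.004, -1.0]]
wrist_force: [0.4, 0.3, 1.4]
opening: 0.324
grasp_force: 0.0
[ 0.4442 -0.3974] 97.7 82 22
[ 0.4463 -0.2621] 97.7 84 22
[ 0.5483 -0.1507] -87.1 84 22
[ 0.5576 -0.401 ] -132.6 83 22
[ 0.5546 -0.2739] 156.8 83 22
now [0.5366 0.3281 0.2378] tx 0.9 j6 110.4 open 0.327 F [ 0.  -1.1 -0.2] t 10.9
-> [ 0.446 -0.262  0.13 ] tool -0.0994 0.5889 0.1078 rz -96.8 rows 16 j6~ -38.0
-> [ 0.446 -0.262  0.006] tool 0.0 0.0 0.124 rz 0.0 rows 4 j6~ -38.0
```

```bash
python3 nudge.py '[[0.6,-0.0664,0.392,0,0,0,0],[0.6,-0.0664,0.392,0,0,0,0],[0.6,-0.0664,0.392,0,0,0,0],[0.6,-0.0664,0.392,0,0,0,0],[0.6,-0.0664,0.392,0,0,0,0],[0.6,-0.0664,0.392,0,0,0,0],[0.6,-0.0664,0.392,0,0,0,0],[0.6,-0.0664,0.392,0,0,0,0],[0.6,-0.0664,0.392,0,0,0,0],[0.6,-0.0664,0.392,0,0,0,0]]'
python3 nudge.py '[[0.6,-0.033,0.197,0,0,0,-68],[0.6,-0.033,0.197,0,0,0,-68],[0.6,-0.033,0.197,0,0,0,-68],[0.6,-0.033,0.197,0,0,0,-68],[0.6,-0.033,0.197,0,0,0,-68],[0.6,-0.033,0.197,0.1,0,0,-68],[0.6,-0.033,0.197,0.1,0,0,-68],[0.6,-0.033,0.197,0.1,0,0,-68],[0.6,-0.033,0.197,0.1,0,0,-68],[0.6,-0.033,0.197,0.1,0,0,-68]]'
python3 nudge.py '[[0.6,0,0,0,0,0,-28.8],[0.6,0,0,0,0,0,-28.8],[0.6,0,0,0,0,0,-28.8],[0.6,0,0,0,0,0,-28.8],[0.6,0,0,0,0,0,-28.8],[0.6,0,0,0,0,0,-28.8]]'
python3 -c "
from h import *
plan([(.4463,-.2621,.13,97.7),(.4463,-.2621,.006,97.7)])"
```

```text
time_s: 11.73
tool_pos: [0.4705, -0.0688, 0.2305]
ee_rot: [[1.0, 0.013, -0.003], [0.013, -1.0, -0.001], [-0.003, 0.001, -1.0]]
wrist_force: [0.6, 0.2, 0.6]
opening: 0.604
grasp_force: 0.0
time_s: 12.57
tool_pos: [0.4394, -0.2613, 0.1283]
ee_rot: [[0.36, 0.933, -0.005], [0.933, -0.36, 0.005], [0.002, -0.007, -1.0]]
wrist_force: [0.2, 0.3, 0.3]
opening: 0.601
grasp_force: 0.0
time_s: 13.07
tool_pos: [0.4411, -0.262, 0.1308]
ee_rot: [[-0.125, 0.992, -0.002], [0.992, 0.125, 0.001], [0.002, -0.001, -1.0]]
wrist_force: [-1.0, -0.3, -0.1]
opening: 0.6
grasp_force: 0.0
now [ 0.4411 -0.262   0.1308] tx 97.2 j6 -50.3 open 0.6 F [-1.  -0.3 -0.1] t 13.1
-> [ 0.446 -0.262  0.13 ] tool -0.0008 0.0052 0.0008 rz -0.5 rows 2 j6~ -38.0
-> [ 0.446 -0.262  0.006] tool 0.0 0.0 0.124 rz 0.0 rows 4 j6~ -38.0
```

```bash
python3 nudge.py '[[0.6,-0.001,0.0052,0.04,0,0,-0.5],[0.6,-0.001,0.0052,0.08,0,0,-0.5],[0.6,-0.001,0.0052,0.11,0,0,-0.5],[0.6,-0.001,0.0052,0.125,0,0,-0.5],[0.6,-0.001,0.0052,0.125,0,0,-0.5],[0,-0.001,0.0052,0.125,0,0,-0.5],[0,-0.001,0.0052,0.125,0,0,-0.5],[0,-0.001,0.0052,0.125,0,0,-0.5],[0,-0.001,0.0052,0.125,0,0,-0.5],[0,-0.001,0.0052,0.125,0,0,-0.5]]' 60
python3 nudge.py '[[0,0,0,-0.04,0,0,0],[0,0,0,-0.08,0,0,0],[0,0,0,-0.12,0,0,0],[0,0,0,-0.16,0,0,0],[0,0,0,-0.2,0,0,0],[0,0,0,-0.23,0,0,0],[0,0,0,-0.23,0,0,0],[0,0,0,-0.23,0,0,0]]'
python3 - <<'E'
from h import *
plan([(*hop(0,0),.235,97.7),(*hop(0,0),.235,.7)])
c=capture('wrist'); m=cv2.inRange(cv2.cvtColor(c['color'],cv2.COLOR_BGR2HSV),(2,110,30),(18,255,255))
for k in cv2.findContours(m,0,2)[0]:
    if cv2.contourArea(k)>500: print(cv2.minAreaRect(k))
E
```

```text
time_s: 13.9
tool_pos: [0.4482, -0.2636, 0.0084]
ee_rot: [[-0.135, 0.991, 0.002], [0.991, 0.135, -0.002], [-0.003, 0.002, -1.0]]
wrist_force: [0.2, 0.6, 5.9]
opening: 0.237
grasp_force: 61.0
time_s: 14.57
tool_pos: [0.4482, -0.2635, 0.2395]
ee_rot: [[-0.136, 0.991, 0.004], [0.991, 0.136, -0.004], [-0.005, 0.004, -1.0]]
wrist_force: [0.6, -0.4, -0.4]
opening: 0.237
grasp_force: 60.2
now [ 0.4482 -0.2635  0.2395] tx 97.8 j6 -50.5 open 0.237 F [ 0.6 -0.4 -0.4] t 14.6
-> [0.534 0.276 0.235] tool 0.5225 0.1576 0.0045 rz 0.1 rows 15 j6~ 20.0
-> [0.534 0.276 0.235] tool 0.0 0.0 -0.0 rz 97.0 rows 15 j6~ 117.0
((379.8350830078125, 292.77435302734375), (19.31528091430664, 43.66122817993164), 53.84181594848633)
((279.0008239746094, 292.9329528808594), (55.093467712402344, 162.2196502685547), 0.6986942887306213)
((389.98712158203125, 206.64590454101562), (76.38720703125, 19.850191116333008), 31.607501983642578)
((402.0946044921875, 56.93243408203125), (23.509056091308594, 96.50220489501953), 9.462322235107422)
```

```bash
python3 nudge.py '[[0,0.38,0.115,0,0,0,0],[0,0.38,0.115,0,0,0,0],[0,0.38,0.115,0,0,0,0],[0,0.38,0.115,0,0,0,0],[0,0.38,0.115,0,0,0,0],[0,0.38,0.115,0,0,0,0],[0,0.38,0.115,0,0,0,0],[0,0.38,0.115,0,0,0,0],[0,0.38,0.115,0,0,0,0],[0,0.38,0.115,0,0,0,0]]'
python3 nudge.py '[[0,0.1425,0.0426,0,0,0,65],[0,0.1425,0.0426,0,0,0,65],[0,0.1425,0.0426,0,0,0,65],[0,0.1425,0.0426,0,0,0,65],[0,0.1425,0.0426,0,0,0,65],[0,0.1425,0.0426,0,0,0,65],[0,0.1425,0.0426,0,0,0,65],[0,0.1425,0.0426,0,0,0,65],[0,0.1425,0.0426,0,0,0,65],[0,0.1425,0.0426,0,0,0,65]]'
python3 nudge.py '[[0,0,0,0,0,0,32],[0,0,0,0,0,0,32],[0,0,0,0,0,0,32],[0,0,0,0,0,0,32],[0,0,0,0,0,0,32],[0,0,0,0,0,0,32],[0,0,0,0,0,0,32]]'
python3 -c "
from h import *
plan([(*hop(0,0),.115,.7)])"
```

```text
time_s: 15.45
tool_pos: [0.5084, 0.1335, 0.2347]
ee_rot: [[-0.138, 0.99, -0.004], [0.99, 0.138, 0.002], [0.002, -0.004, -1.0]]
wrist_force: [-0.4, -0.0, -0.0]
opening: 0.24
grasp_force: 60.1
time_s: 16.28
tool_pos: [0.5314, 0.276, 0.2342]
ee_rot: [[0.844, 0.536, -0.004], [0.536, -0.844, -0.001], [-0.005, -0.001, -1.0]]
wrist_force: [-0.4, 0.9, -0.4]
opening: 0.239
grasp_force: 60.1
time_s: 16.87
tool_pos: [0.5317, 0.276, 0.2349]
ee_rot: [[1.0, 0.016, -0.003], [0.016, -1.0, -0.001], [-0.003, 0.001, -1.0]]
wrist_force: [-0.4, -0.2, 0.7]
opening: 0.237
grasp_force: 60.1
now [0.5317 0.276  0.2349] tx 0.9 j6 105.9 open 0.237 F [-0.4 -0.2  0.7] t 16.9
-> [0.534 0.276 0.115] tool 0.0017 0.0005 0.1199 rz 0.2 rows 4 j6~ 117.0
```

```bash
python3 nudge.py '[[0,0.002,0,0.04,0,0,0],[0,0.002,0,0.08,0,0,0],[0,0.002,0,0.1,0,0,0],[0,0.002,0,0.115,0,0,0],[0,0.002,0,0.12,0,0,0],[0,0.002,0,0.12,0,0,0],[0,0.002,0,0.12,0,0,0]]'
python3 nudge.py '[[0.35,0,0,0,0,0,0],[0.35,0,0,0,0,0,0],[0.35,0,0,0,0,0,0],[0.35,0,0,0,0,0,0],[0.35,0,0,-0.03,0,0,0],[0.35,0,0,-0.07,0,0,0],[0.35,0,0,-0.115,0,0,0],[0.35,0,0,-0.115,0,0,0]]'
python3 - <<'E'
from h import *
c=capture('top')
for o,a,l,w in bottles(c): print(o.round(4),round(a,1),round(l),round(w))
b=bottles(c)[0]
plan([(*b[0],.235,.7),(*b[0],.13,b[1])])
E
```

```text
time_s: 17.45
tool_pos: [0.535, 0.2767, 0.1266]
ee_rot: [[1.0, 0.017, 0.006], [0.017, -1.0, 0.001], [0.006, -0.001, -1.0]]
wrist_force: [-20.7, -9.6, 60.5]
opening: 0.24
grasp_force: 117.3
time_s: 18.12
tool_pos: [0.5379, 0.2775, 0.2401]
ee_rot: [[1.0, 0.016, 0.013], [0.016, -1.0, 0.004], [0.013, -0.004, -1.0]]
wrist_force: [1.7, 0.4, 0.9]
opening: 0.35
grasp_force: 0.0
[ 0.4442 -0.3969] 97.7 83 22
[ 0.5482 -0.1507] -87.1 84 22
[ 0.5578 -0.4012] -131.9 83 22
[ 0.5546 -0.2739] 156.8 83 22
now [0.5372 0.2772 0.2374] tx 0.9 j6 105.8 open 0.348 F [ 0.  -0.1  0.3] t 18.2
-> [ 0.444 -0.397  0.235] tool -0.1037 0.6725 0.0024 rz 0.2 rows 18 j6~ 48.0
-> [ 0.444 -0.397  0.13 ] tool 0.0 0.0 0.105 rz -97.0 rows 15 j6~ -49.0
```

The bottle met something about 11 mm early (60 N). I'll move off and look into the hopper.

```bash
python3 nudge.py '[[0.6,-0.058,0.376,0,0,0,0],[0.6,-0.058,0.376,0,0,0,0],[0.6,-0.058,0.376,0,0,0,0],[0.6,-0.058,0.376,0,0,0,0],[0.6,-0.058,0.376,0,0,0,0],[0.6,-0.058,0.376,0,0,0,0],[0.6,-0.058,0.376,0,0,0,0],[0.6,-0.058,0.376,0,0,0,0],[0.6,-0.058,0.376,0,0,0,0],[0.6,-0.058,0.376,0,0,0,0]]' | head -2
python3 - <<'E'
from h import *
c=capture('top'); a=c['color'][185:315,60:240]
b=capture('scene')['color'][205:335,300:450]
f=lambda i,k:cv2.resize(i,(int(i.shape[1]*k),int(i.shape[0]*k)),interpolation=cv2.INTER_CUBIC)
cv2.imwrite('pics/hop3.png',np.hstack([f(a,2.4),f(b,2.4)]))
E
```

```text
time_s: 19.0
tool_pos: [0.4803, -0.1063, 0.2302]
```

View pics/hop3.png

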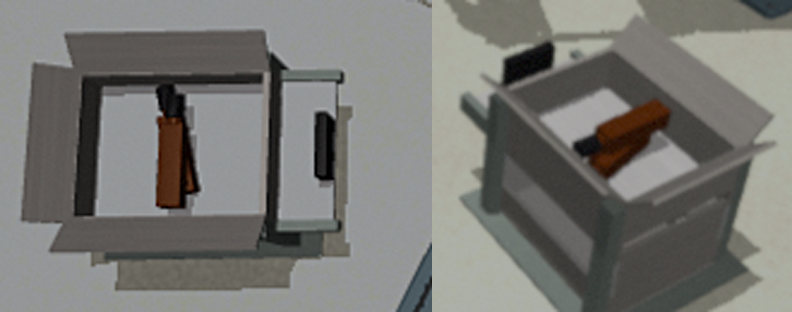

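The gate is closed. Bottle 1 has been knocked into the middle, with its cap away from the robot and slightly yawed. Bottle 2 lies on top of it, at (170,165) in the crop. Next I'll measure both.

```bash
python3 - <<'E'
from h import *
c=capture('top')
hsv=cv2.cvtColor(c['color'],cv2.COLOR_BGR2HSV)
R=np.array([[np.cos(HY),np.sin(HY)],[-np.sin(HY),np.cos(HY)]])
for o,a,l,w in bottles(c,z=.147,xr=(.4,.65),yr=(.15,.4)): print('top one',(R@(o-H0)).round(4),round(a,1),round(l),round(w))
f=lambda U,V,z:(R@(plane(c,60+(U+.5)/2.4-.5,185+(V+.5)/2.4-.5,z)[:2]-H0)).round(3)
print('top body corners',[f(*p,.149) for p in((157,206),(183,207),(160,118),(184,120))])
print('low: lower right corner',f(199,191,.127), 'cap',f(186,104,.12))
plan([(.4442,-.3969,.23,.7)])
E
```

```text
top one [0.0003 0.0031] 1.4 83 23
top body corners [array([-0.055,  0.011]), array([-0.057, -0.012]), array([0.025, 0.012]), array([ 0.022, -0.009])]
low: lower right corner [-0.04  -0.019] cap [ 0.043 -0.001]
now [ 0.4811 -0.1005  0.2305] tx 0.7 j6 64.4 open 0.599 F [0.  1.7 0.3] t 19.1
-> [ 0.444 -0.397  0.23 ] tool -0.0405 0.2959 0.0005 rz 0.0 rows 9 j6~ 48.0
```

```bash
python3 nudge.py '[[0.6,-0.0405,0.296,0,0,0,-68],[0.6,-0.0405,0.296,0,0,0,-68],[0.6,-0.0405,0.296,0,0,0,-68],[0.6,-0.0405,0.296,0,0,0,-68],[0.6,-0.0405,0.296,0,0,0,-68],[0.6,-0.0405,0.296,0.1,0,0,-68],[0.6,-0.0405,0.296,0.1,0,0,-68],[0.6,-0.0405,0.296,0.1,0,0,-68],[0.6,-0.0405,0.296,0.1,0,0,-68],[0.6,-0.0405,0.296,0.1,0,0,-68]]' >/dev/null
python3 nudge.py '[[0.6,0,0,0,0,0,-29],[0.6,0,0,0,0,0,-29],[0.6,0,0,0,0,0,-29],[0.6,0,0,0,0,0,-29],[0.6,0,0,0,0,0,-29],[0.6,0,0,0,0,0,-29],[0.6,0,0,0,0,0,-29]]' | head -2
python3 -c "
from h import *
plan([(.4442,-.3969,.006,97.7)])"
```

```text
time_s: 20.57
tool_pos: [0.4462, -0.3957, 0.1315]
now [ 0.4462 -0.3957  0.1315] tx 97.7 j6 -60.0 open 0.598 F [ 0.7 -0.2 -0.3] t 20.6
-> [ 0.444 -0.397  0.006] tool -0.0009 -0.0021 0.1255 rz 0.0 rows 5 j6~ -49.0
```

```bash
python3 nudge.py '[[0.6,-0.001,-0.002,0.04,0,0,0],[0.6,-0.001,-0.002,0.08,0,0,0],[0.6,-0.001,-0.002,0.11,0,0,0],[0.6,-0.001,-0.002,0.125,0,0,0],[0.6,-0.001,-0.002,0.125,0,0,0],[0,-0.001,-0.002,0.125,0,0,0],[0,-0.001,-0.002,0.125,0,0,0],[0,-0.001,-0.002,0.125,0,0,0],[0,-0.001,-0.002,0.125,0,0,0],[0,-0.001,-0.002,0.125,0,0,0]]' 60
python3 nudge.py '[[0,0,0,-0.04,0,0,0],[0,0,0,-0.08,0,0,0],[0,0,0,-0.12,0,0,0],[0,0,0,-0.16,0,0,0],[0,0,0,-0.2,0,0,0],[0,0,0,-0.23,0,0,0],[0,0,0,-0.23,0,0,0],[0,0,0,-0.23,0,0,0]]' | tail -2
python3 - <<'E'
from h import *
plan([(*hop(0,-.054),.235,97.7),(*hop(0,-.054),.235,.7)])
E
```

```text
time_s: 21.4
tool_pos: [0.4446, -0.3994, 0.0088]
ee_rot: [[-0.135, 0.991, 0.002], [0.991, 0.135, -0.003], [-0.003, 0.002, -1.0]]
wrist_force: [-0.2, 0.5, 5.9]
opening: 0.233
grasp_force: 61.6
opening: 0.243
grasp_force: 60.7
now [ 0.4443 -0.3991  0.2398] tx 97.8 j6 -60.4 open 0.243 F [ 0.8 -0.2 -2.1] t 22.1
-> [0.534 0.222 0.235] tool 0.6027 0.1731 0.0048 rz 0.1 rows 17 j6~ 15.0
-> [0.534 0.222 0.235] tool 0.0 0.0 -0.0 rz 97.0 rows 15 j6~ 112.0
```

```bash
python3 nudge.py '[[0,0.382,0.11,0,0,0,0],[0,0.382,0.11,0,0,0,0],[0,0.382,0.11,0,0,0,0],[0,0.382,0.11,0,0,0,0],[0,0.382,0.11,0,0,0,0],[0,0.382,0.11,0,0,0,0],[0,0.382,0.11,0,0,0,0],[0,0.382,0.11,0,0,0,0],[0,0.382,0.11,0,0,0,0],[0,0.382,0.11,0,0,0,0]]' |tail -2
python3 nudge.py '[[0,0.2205,0.063,0,0,0,65],[0,0.2205,0.063,0,0,0,65],[0,0.2205,0.063,0,0,0,65],[0,0.2205,0.063,0,0,0,65],[0,0.2205,0.063,0,0,0,65],[0,0.2205,0.063,0,0,0,65],[0,0.2205,0.063,0,0,0,65],[0,0.2205,0.063,0,0,0,65],[0,0.2205,0.063,0,0,0,65],[0,0.2205,0.063,0,0,0,65]]'|tail -2
python3 nudge.py '[[0,0,0,0,0,0,32],[0,0,0,0,0,0,32],[0,0,0,0,0,0,32],[0,0,0,0,0,0,32],[0,0,0,0,0,0,32],[0,0,0,0,0,0,32],[0,0,0,0,0,0,32]]'|tail -2
python3 -c "
from h import *
plan([(*hop(0,-.054),.116,.7)])"
```

```text
opening: 0.239
grasp_force: 60.7
opening: 0.24
grasp_force: 60.7
opening: 0.24
grasp_force: 60.7
now [0.5324 0.2219 0.2352] tx 0.9 j6 100.6 open 0.24 F [-1.   0.1 -0.3] t 24.3
-> [0.534 0.222 0.116] tool 0.0017 0.0004 0.1192 rz 0.2 rows 4 j6~ 112.0
```

```bash
python3 nudge.py '[[0,0.002,0,0.04,0,0,0],[0,0.002,0,0.07,0,0,0],[0,0.002,0,0.085,0,0,0],[0,0.002,0,0.095,0,0,0],[0,0.002,0,0.1,0,0,0]]'
python3 nudge.py '[[0,0,0,0.008,0,0,0],[0,0,0,0.014,0,0,0],[0,0,0,0.019,0,0,0],[0,0,0,0.019,0,0,0]]'
```

```text
time_s: 24.73
tool_pos: [0.5342, 0.2219, 0.1348]
ee_rot: [[1.0, 0.015, -0.003], [0.015, -1.0, -0.001], [-0.003, 0.001, -1.0]]
wrist_force: [-1.5, -0.1, 0.0]
opening: 0.241
grasp_force: 60.7
time_s: 25.07
tool_pos: [0.5351, 0.2221, 0.1174]
ee_rot: [[1.0, 0.014, -0.0], [0.014, -1.0, -0.0], [-0.0, 0.0, -1.0]]
wrist_force: [-0.8, -1.0, -0.3]
opening: 0.238
grasp_force: 60.7
```

```bash
python3 nudge.py '[[0.33,0,0,0,0,0,0],[0.33,0,0,0,0,0,0],[0.33,0,0,0,0,0,0],[0.33,0,0,0,0,0,0],[0.33,0,0,-0.03,0,0,0],[0.33,0,0,-0.07,0,0,0],[0.33,0,0,-0.115,0,0,0],[0.33,0,0,-0.115,0,0,0]]'|tail -2
python3 - <<'E'
from h import *
c=capture('top')
for o,a,l,w in bottles(c): print(o.round(4),round(a,1),round(l),round(w))
plan([(.5482,-.1507,.235,.7)])
E
```

```text
opening: 0.333
grasp_force: 0.0
[ 0.5481 -0.1507] -87.1 84 22
[ 0.5574 -0.4008] -132.6 83 23
[ 0.5546 -0.2739] 156.8 83 22
now [0.5385 0.2228 0.2392] tx 0.8 j6 100.7 open 0.333 F [-0.   0.  -0.3] t 25.8
-> [ 0.548 -0.151  0.235] tool 0.0045 0.3736 0.0042 rz 0.1 rows 10 j6~ 74.0
```

```bash
python3 nudge.py '[[0.6,0.0045,0.3736,0,0,0,-66],[0.6,0.0045,0.3736,0,0,0,-66],[0.6,0.0045,0.3736,0,0,0,-66],[0.6,0.0045,0.3736,0,0,0,-66],[0.6,0.0045,0.3736,0,0,0,-66],[0.6,0.0045,0.3736,0,0,0,-66],[0.6,0.0045,0.3736,0,0,0,-66],[0.6,0.0045,0.3736,0,0,0,-66],[0.6,0.0045,0.3736,0,0,0,-66],[0.6,0.0045,0.3736,0,0,0,-66]]' |tail -2
python3 nudge.py '[[0.6,0,0,0.1,0,0,-26],[0.6,0,0,0.1,0,0,-26],[0.6,0,0,0.1,0,0,-26],[0.6,0,0,0.1,0,0,-26],[0.6,0,0,0.1,0,0,-26],[0.6,0,0,0.1,0,0,-26],[0.6,0,0,0.1,0,0,-26]]' | head -2
python3 - <<'E'
from h import *
plan([(.5481,-.1507,.006,92.9)])
c=capture('top'); a=c['color'][185:315,60:240]
cv2.imwrite('pics/hop4.png',cv2.resize(a,None,fx=2.4,fy=2.4,interpolation=cv2.INTER_CUBIC))
E
```

```text
opening: 0.598
grasp_force: 0.0
time_s: 27.2
tool_pos: [0.5454, -0.1515, 0.1334]
now [ 0.5454 -0.1515  0.1334] tx 92.7 j6 -29.5 open 0.601 F [ 0.3 -0.1 -0.1] t 27.2
-> [ 0.548 -0.151  0.006] tool 0.0007 0.0028 0.1274 rz -0.2 rows 5 j6~ -18.0
```

View pics/hop4.png

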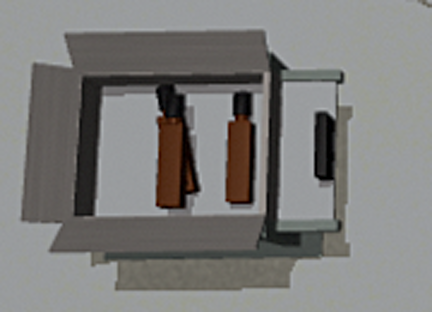

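Bottle 3 is well placed, at (240,160) in the crop. Next is the fourth.

```bash
python3 nudge.py '[[0.6,0.001,0.003,0.04,0,0,0],[0.6,0.001,0.003,0.08,0,0,0],[0.6,0.001,0.003,0.11,0,0,0],[0.6,0.001,0.003,0.127,0,0,0],[0.6,0.001,0.003,0.127,0,0,0],[0,0.001,0.003,0.127,0,0,0],[0,0.001,0.003,0.127,0,0,0],[0,0.001,0.003,0.127,0,0,0],[0,0.001,0.003,0.127,0,0,0],[0,0.001,0.003,0.127,0,0,0]]' 60
python3 nudge.py '[[0,0,0,-0.04,0,0,0],[0,0,0,-0.08,0,0,0],[0,0,0,-0.12,0,0,0],[0,0,0,-0.16,0,0,0],[0,0,0,-0.2,0,0,0],[0,0,0,-0.23,0,0,0],[0,0,0,-0.23,0,0,0],[0,0,0,-0.23,0,0,0]]' | tail -2
python3 - <<'E'
from h import *
plan([(*hop(0,.052),.235,92.7),(*hop(0,.052),.235,180.7)])
E
```

```text
time_s: 28.08
tool_pos: [0.5497, -0.151, 0.0082]
ee_rot: [[-0.049, 0.999, 0.004], [0.999, 0.049, -0.002], [-0.002, 0.004, -1.0]]
wrist_force: [0.0, 0.2, 7.3]
opening: 0.235
grasp_force: 61.2
opening: 0.235
grasp_force: 60.3
now [ 0.549  -0.1507  0.2391] tx 92.8 j6 -29.4 open 0.235 F [-0.1 -0.2 -1.2] t 28.8
-> [0.533 0.327 0.235] tool 0.4784 0.0071 0.0041 rz 0.1 rows 13 j6~ 29.0
-> [0.533 0.327 0.235] tool 0.0 0.0 -0.0 rz -88.0 rows 14 j6~ -59.0
```

```bash
python3 nudge.py '[[0,0.36,0.005,0,0,0,0],[0,0.36,0.005,0,0,0,0],[0,0.36,0.005,0,0,0,0],[0,0.36,0.005,0,0,0,0],[0,0.36,0.005,0,0,0,0],[0,0.36,0.005,0,0,0,0],[0,0.36,0.005,0,0,0,0],[0,0.36,0.005,0,0,0,0],[0,0.36,0.005,0,0,0,0]]' |tail -2
python3 nudge.py '[[0,0.1185,0.002,0,0,0,-65],[0,0.1185,0.002,0,0,0,-65],[0,0.1185,0.002,0,0,0,-65],[0,0.1185,0.002,0,0,0,-65],[0,0.1185,0.002,0,0,0,-65],[0,0.1185,0.002,0,0,0,-65],[0,0.1185,0.002,0,0,0,-65],[0,0.1185,0.002,0,0,0,-65],[0,0.1185,0.002,0,0,0,-65],[0,0.1185,0.002,0,0,0,-65]]'|tail -2
python3 nudge.py '[[0,0,0,0,0,0,-23],[0,0,0,0,0,0,-23],[0,0,0,0,0,0,-23],[0,0,0,0,0,0,-23],[0,0,0,0,0,0,-23],[0,0,0,0,0,0,-23]]'|tail -2
python3 -c "
from h import *
plan([(*hop(0,.051),.116,180.7)])"
```

```text
opening: 0.241
grasp_force: 60.3
opening: 0.239
grasp_force: 60.3
opening: 0.239
grasp_force: 60.3
now [0.5311 0.3278 0.2349] tx -179.4 j6 -69.1 open 0.239 F [-0.2 -0.6 -0. ] t 30.8
-> [0.533 0.326 0.116] tool -0.0017 -0.0014 0.1189 rz -0.1 rows 4 j6~ -59.0
```

```bash
python3 nudge.py '[[0,-0.002,-0.001,0.04,0,0,0],[0,-0.002,-0.001,0.07,0,0,0],[0,-0.002,-0.001,0.085,0,0,0],[0,-0.002,-0.001,0.095,0,0,0],[0,-0.002,-0.001,0.1,0,0,0]]'
python3 nudge.py '[[0,0,0,0.008,0,0,0],[0,0,0,0.014,0,0,0],[0,0,0,0.018,0,0,0],[0,0,0,0.018,0,0,0]]'
```

```text
time_s: 31.25
tool_pos: [0.5327, 0.3267, 0.1339]
ee_rot: [[-1.0, -0.012, -0.003], [-0.012, 1.0, -0.001], [0.003, -0.001, -1.0]]
wrist_force: [-0.1, -0.0, -0.4]
opening: 0.236
grasp_force: 60.3
time_s: 31.58
tool_pos: [0.5337, 0.327, 0.1177]
ee_rot: [[-1.0, -0.013, 0.0], [-0.013, 1.0, -0.0], [-0.0, -0.0, -1.0]]
wrist_force: [-0.4, 0.2, -0.8]
opening: 0.237
grasp_force: 60.2
```

```bash
python3 nudge.py '[[0.32,0,0,0,0,0,0],[0.32,0,0,0,0,0,0],[0.32,0,0,0,0,0,0],[0.32,0,0,0,0,0,0],[0.32,0,0,-0.03,0,0,0],[0.32,0,0,-0.07,0,0,0],[0.32,0,0,-0.115,0,0,0],[0.32,0,0,-0.115,0,0,0]]'
python3 - <<'E'
from h import *
c=capture('top')
for o,a,l,w in bottles(c): print(o.round(4),round(a,1),round(l),round(w))
b=[x for x in bottles(c) if x[0][1]<-.33][0]
plan([(*b[0],.235,180.7),(*b[0],.235,b[1]+180)])
E
```

```text
time_s: 32.25
tool_pos: [0.5373, 0.329, 0.2426]
ee_rot: [[-1.0, -0.014, 0.014], [-0.014, 1.0, 0.006], [-0.014, 0.006, -1.0]]
wrist_force: [1.2, 0.4, 1.7]
opening: 0.318
grasp_force: 0.0
[ 0.5575 -0.4009] -132.6 83 22
[ 0.5546 -0.274 ] 156.8 83 22
now [0.5366 0.3287 0.24  ] tx -179.2 j6 -69.5 open 0.319 F [ 0.1 -0.   0.2] t 32.3
-> [ 0.558 -0.401  0.235] tool -0.0108 -0.7298 0.005 rz 0.1 rows 19 j6~ -126.0
-> [ 0.558 -0.401  0.235] tool -0.0 0.0 -0.0 rz 133.3 rows 20 j6~ 7.0
```

```bash
python3 nudge.py '[[0.6,-0.0054,-0.365,0,0,0,0],[0.6,-0.0054,-0.365,0,0,0,0],[0.6,-0.0054,-0.365,0,0,0,0],[0.6,-0.0054,-0.365,0,0,0,0],[0.6,-0.0054,-0.365,0,0,0,0],[0.6,-0.0054,-0.365,0,0,0,0],[0.6,-0.0054,-0.365,0,0,0,0],[0.6,-0.0054,-0.365,0,0,0,0],[0.6,-0.0054,-0.365,0,0,0,0],[0.6,-0.0054,-0.365,0,0,0,0]]' |head -2
python3 nudge.py '[[0.6,-0.0054,-0.365,0,0,0,66],[0.6,-0.0054,-0.365,0,0,0,66],[0.6,-0.0054,-0.365,0,0,0,66],[0.6,-0.0054,-0.365,0,0,0,66],[0.6,-0.0054,-0.365,0,0,0,66],[0.6,-0.0054,-0.365,0,0,0,66],[0.6,-0.0054,-0.365,0,0,0,66],[0.6,-0.0054,-0.365,0,0,0,66],[0.6,-0.0054,-0.365,0,0,0,66],[0.6,-0.0054,-0.365,0,0,0,66]]' |head -2
python3 nudge.py '[[0.6,0,0,0.1,0,0,67],[0.6,0,0,0.1,0,0,67],[0.6,0,0,0.1,0,0,67],[0.6,0,0,0.1,0,0,67],[0.6,0,0,0.1,0,0,67],[0.6,0,0,0.1,0,0,67],[0.6,0,0,0.1,0,0,67],[0.6,0,0,0.1,0,0,67],[0.6,0,0,0.1,0,0,67],[0.6,0,0,0.1,0,0,67]]' | head -2
python3 - <<'E'
from h import *
plan([(.5575,-.4009,.006,47.4)])
c=capture('top'); a=c['color'][185:315,60:240]
cv2.imwrite('pics/hop5.png',cv2.resize(a,None,fx=2.4,fy=2.4,interpolation=cv2.INTER_CUBIC))
E
```

```text
time_s: 33.13
tool_pos: [0.5441, -0.0436, 0.2321]
time_s: 33.97
tool_pos: [0.5533, -0.4089, 0.2307]
time_s: 34.8
tool_pos: [0.5547, -0.4017, 0.132]
now [ 0.5547 -0.4017  0.132 ] tx 47.4 j6 -2.7 open 0.595 F [ 0.4 -0.7 -0.6] t 34.8
-> [ 0.558 -0.401  0.006] tool 0.0025 0.0015 0.126 rz 0.0 rows 5 j6~ 7.0
```

View pics/hop5.png

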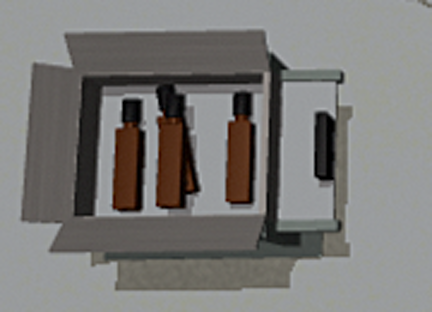

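Bottle 4 is in too, at (128,165). I'll lay bottles 5 and 6 on top of the two outer ones.

```bash
python3 nudge.py '[[0.6,0.0025,0.0015,0.04,0,0,0],[0.6,0.0025,0.0015,0.08,0,0,0],[0.6,0.0025,0.0015,0.11,0,0,0],[0.6,0.0025,0.0015,0.125,0,0,0],[0.6,0.0025,0.0015,0.125,0,0,0],[0,0.0025,0.0015,0.125,0,0,0],[0,0.0025,0.0015,0.125,0,0,0],[0,0.0025,0.0015,0.125,0,0,0],[0,0.0025,0.0015,0.125,0,0,0],[0,0.0025,0.0015,0.125,0,0,0]]' 60
python3 nudge.py '[[0,0,0,-0.04,0,0,0],[0,0,0,-0.08,0,0,0],[0,0,0,-0.12,0,0,0],[0,0,0,-0.16,0,0,0],[0,0,0,-0.2,0,0,0],[0,0,0,-0.23,0,0,0],[0,0,0,-0.23,0,0,0],[0,0,0,-0.23,0,0,0]]' | tail -2
python3 - <<'E'
from h import *
plan([(*hop(0,-.053),.235,47.4),(*hop(0,-.053),.235,180.7)])
E
```

```text
time_s: 35.68
tool_pos: [0.5583, -0.4028, 0.01]
ee_rot: [[0.672, 0.741, 0.003], [0.741, -0.672, -0.003], [-0.0, 0.004, -1.0]]
wrist_force: [-0.6, 0.9, 4.8]
opening: 0.233
grasp_force: 61.2
opening: 0.243
grasp_force: 60.6
now [ 0.5582 -0.4027  0.2417] tx 47.8 j6 -2.9 open 0.243 F [-0.8 -0.2 -0.7] t 36.4
-> [0.534 0.223 0.235] tool 0.447 -0.4378 0.0067 rz 0.4 rows 17 j6~ 65.0
-> [0.534 0.223 0.235] tool 0.0 0.0 -0.0 rz -133.3 rows 20 j6~ -68.0
```

```bash
python3 nudge.py '[[0,0.235,-0.23,0,0,0,0],[0,0.235,-0.23,0,0,0,0],[0,0.235,-0.23,0,0,0,0],[0,0.235,-0.23,0,0,0,0],[0,0.235,-0.23,0,0,0,0],[0,0.235,-0.23,0,0,0,0],[0,0.235,-0.23,0,0,0,0],[0,0.235,-0.23,0,0,0,0],[0,0.235,-0.23,0,0,0,0],[0,0.235,-0.23,0,0,0,0]]' |tail -2
python3 nudge.py '[[0,0.212,-0.208,0,0,0,-66],[0,0.212,-0.208,0,0,0,-66],[0,0.212,-0.208,0,0,0,-66],[0,0.212,-0.208,0,0,0,-66],[0,0.212,-0.208,0,0,0,-66],[0,0.212,-0.208,0,0,0,-66],[0,0.212,-0.208,0,0,0,-66],[0,0.212,-0.208,0,0,0,-66],[0,0.212,-0.208,0,0,0,-66],[0,0.212,-0.208,0,0,0,-66]]'|tail -2
python3 nudge.py '[[0,0,0,0,0,0,-67],[0,0,0,0,0,0,-67],[0,0,0,0,0,0,-67],[0,0,0,0,0,0,-67],[0,0,0,0,0,0,-67],[0,0,0,0,0,0,-67],[0,0,0,0,0,0,-67],[0,0,0,0,0,0,-67],[0,0,0,0,0,0,-67],[0,0,0,0,0,0,-67]]'|tail -2
python3 -c "
from h import *
plan([(*hop(0,-.053),.14,180.7)])"
```

```text
opening: 0.238
grasp_force: 60.6
opening: 0.238
grasp_force: 60.6
opening: 0.234
grasp_force: 60.6
now [0.5338 0.2217 0.2365] tx -179.0 j6 -79.5 open 0.234 F [-0.2  0.5 -0.5] t 38.9
-> [0.534 0.223 0.14 ] tool -0.0004 0.0008 0.0965 rz 0.3 rows 4 j6~ -68.0
```

```bash
python3 nudge.py '[[0,0,0.001,0.04,0,0,0],[0,0,0.001,0.07,0,0,0],[0,0,0.001,0.08,0,0,0],[0,0,0.001,0.09,0,0,0],[0,0,0.001,0.095,0,0,0],[0,0,0.001,0.096,0,0,0],[0,0,0.001,0.096,0,0,0]]'
python3 nudge.py '[[0.32,0,0,0,0,0,0],[0.32,0,0,0,0,0,0],[0.32,0,0,0,0,0,0],[0.32,0,0,0,0,0,0],[0.32,0,0,-0.03,0,0,0],[0.32,0,0,-0.07,0,0,0],[0.32,0,0,-0.09,0,0,0],[0.32,0,0,-0.09,0,0,0]]'
python3 - <<'E'
from h import *
c=capture('top')
for o,a,l,w in bottles(c): print(o.round(4),round(a,1),round(l),round(w))
b=bottles(c)[0]
plan([(*b[0],.235,180.7),(*b[0],.235,b[1])])
E
```

```text
time_s: 39.43
tool_pos: [0.534, 0.2244, 0.1427]
ee_rot: [[-1.0, -0.013, 0.001], [-0.013, 1.0, 0.0], [-0.001, 0.0, -1.0]]
wrist_force: [-0.9, -0.0, -0.1]
opening: 0.237
grasp_force: 60.6
time_s: 40.1
tool_pos: [0.536, 0.2253, 0.2381]
ee_rot: [[-1.0, -0.014, 0.011], [-0.014, 1.0, 0.002], [-0.011, 0.002, -1.0]]
wrist_force: [1.2, 0.7, 0.7]
opening: 0.317
grasp_force: 0.0
[ 0.5546 -0.2739] 156.8 83 22
now [0.5349 0.225  0.2353] tx -179.2 j6 -79.0 open 0.32 F [ 0.1 -0.7 -0.9] t 40.1
-> [ 0.555 -0.274  0.235] tool -0.0128 -0.4991 0.0003 rz 0.1 rows 13 j6~ -117.0
-> [ 0.555 -0.274  0.235] tool -0.0 0.0 -0.0 rz 23.9 rows 5 j6~ -93.0
```

```bash
python3 nudge.py '[[0.6,-0.01,-0.39,0,0,0,0],[0.6,-0.01,-0.39,0,0,0,0],[0.6,-0.01,-0.39,0,0,0,0],[0.6,-0.01,-0.39,0,0,0,0],[0.6,-0.01,-0.39,0,0,0,0],[0.6,-0.01,-0.39,0,0,0,0],[0.6,-0.01,-0.39,0,0,0,0],[0.6,-0.01,-0.39,0,0,0,0],[0.6,-0.01,-0.39,0,0,0,0],[0.6,-0.01,-0.39,0,0,0,0]]' |head -2
python3 nudge.py '[[0.6,-0.003,-0.109,0,0,0,24],[0.6,-0.003,-0.109,0,0,0,24],[0.6,-0.003,-0.109,0,0,0,24],[0.6,-0.003,-0.109,0.1,0,0,24],[0.6,-0.003,-0.109,0.1,0,0,24],[0.6,-0.003,-0.109,0.1,0,0,24],[0.6,-0.003,-0.109,0.1,0,0,24],[0.6,-0.003,-0.109,0.1,0,0,24]]' |head -2
python3 - <<'E'
from h import *
plan([(.5546,-.2739,.006,156.8)])
c=capture('top'); a=c['color'][185:315,60:240]
cv2.imwrite('pics/hop6.png',cv2.resize(a,None,fx=2.4,fy=2.4,interpolation=cv2.INTER_CUBIC))
E
```

```text
time_s: 40.98
tool_pos: [0.5478, -0.1705, 0.2304]
time_s: 41.65
tool_pos: [0.5522, -0.2733, 0.1303]
now [ 0.5522 -0.2733  0.1303] tx 156.8 j6 -103.5 open 0.599 F [0.4 0.  0.1] t 41.6
-> [ 0.555 -0.274  0.006] tool -0.0024 0.0004 0.1243 rz -0.0 rows 4 j6~ -93.0
```

View pics/hop6.png

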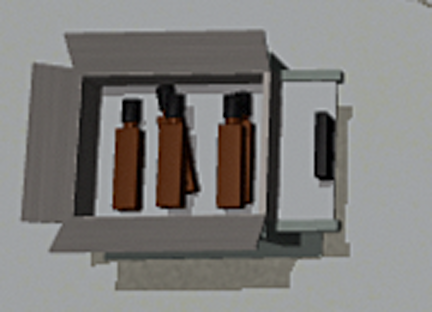

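Bottle 5 rests on bottle 3, at (232,160). Now the sixth.

```bash
python3 nudge.py '[[0.6,-0.0024,0.0004,0.04,0,0,0],[0.6,-0.0024,0.0004,0.08,0,0,0],[0.6,-0.0024,0.0004,0.11,0,0,0],[0.6,-0.0024,0.0004,0.125,0,0,0],[0.6,-0.0024,0.0004,0.125,0,0,0],[0,-0.0024,0.0004,0.125,0,0,0],[0,-0.0024,0.0004,0.125,0,0,0],[0,-0.0024,0.0004,0.125,0,0,0],[0,-0.0024,0.0004,0.125,0,0,0],[0,-0.0024,0.0004,0.125,0,0,0]]' 60
python3 nudge.py '[[0,0,0,-0.04,0,0,0],[0,0,0,-0.08,0,0,0],[0,0,0,-0.12,0,0,0],[0,0,0,-0.16,0,0,0],[0,0,0,-0.2,0,0,0],[0,0,0,-0.23,0,0,0],[0,0,0,-0.23,0,0,0],[0,0,0,-0.23,0,0,0]]' | tail -2
python3 - <<'E'
from h import *
plan([(*hop(0,.051),.235,156.8),(*hop(0,.051),.235,.7)])
E
```

```text
time_s: 42.53
tool_pos: [0.5575, -0.2761, 0.0101]
ee_rot: [[-0.919, 0.394, 0.005], [0.394, 0.919, -0.003], [-0.006, -0.001, -1.0]]
wrist_force: [-0.3, 1.1, 7.7]
opening: 0.231
grasp_force: 60.9
opening: 0.237
grasp_force: 60.0
now [ 0.5565 -0.2756  0.241 ] tx 156.8 j6 -103.4 open 0.237 F [-0.4 -0.1 -0.5] t 43.2
-> [0.533 0.326 0.235] tool 0.2589 0.5441 0.006 rz 0.0 rows 16 j6~ -35.0
-> [0.533 0.326 0.235] tool 0.0 0.0 -0.0 rz 156.1 rows 23 j6~ 121.0
```

```bash
python3 nudge.py '[[0,0.16,0.336,0,0,0,0],[0,0.16,0.336,0,0,0,0],[0,0.16,0.336,0,0,0,0],[0,0.16,0.336,0,0,0,0],[0,0.16,0.336,0,0,0,0],[0,0.16,0.336,0,0,0,0],[0,0.16,0.336,0,0,0,0],[0,0.16,0.336,0,0,0,0],[0,0.16,0.336,0,0,0,0],[0,0.16,0.336,0,0,0,0]]' |tail -2
python3 nudge.py '[[0,0.099,0.208,0,0,0,60],[0,0.099,0.208,0,0,0,60],[0,0.099,0.208,0,0,0,60],[0,0.099,0.208,0,0,0,60],[0,0.099,0.208,0,0,0,60],[0,0.099,0.208,0,0,0,60],[0,0.099,0.208,0,0,0,60],[0,0.099,0.208,0,0,0,60],[0,0.099,0.208,0,0,0,60],[0,0.099,0.208,0,0,0,60]]'|tail -2
python3 nudge.py '[[0,0,0,0,0,0,60],[0,0,0,0,0,0,60],[0,0,0,0,0,0,60],[0,0,0,0,0,0,60],[0,0,0,0,0,0,60],[0,0,0,0,0,0,60],[0,0,0,0,0,0,60],[0,0,0,0,0,0,60],[0,0,0,0,0,0,60],[0,0,0,0,0,0,60]]'|tail -2
python3 nudge.py '[[0,0,0,0,0,0,36],[0,0,0,0,0,0,36],[0,0,0,0,0,0,36],[0,0,0,0,0,0,36],[0,0,0,0,0,0,36],[0,0,0,0,0,0,36],[0,0,0,0,0,0,36]]'|tail -2
python3 -c "
from h import *
plan([(*hop(0,.051),.14,.7)])"
```

```text
opening: 0.234
grasp_force: 60.0
opening: 0.234
grasp_force: 60.0
opening: 0.242
grasp_force: 60.0
opening: 0.236
grasp_force: 60.0
now [0.5316 0.3268 0.2364] tx 1.1 j6 110.2 open 0.236 F [ 0.7 -0.2 -0.8] t 46.3
-> [0.533 0.326 0.14 ] tool 0.0012 0.0003 0.0964 rz 0.4 rows 4 j6~ 121.0
```

```bash
python3 nudge.py '[[0,0.001,0,0.04,0,0,0],[0,0.001,0,0.07,0,0,0],[0,0.001,0,0.08,0,0,0],[0,0.001,0,0.09,0,0,0],[0,0.001,0,0.095,0,0,0],[0,0.001,0,0.096,0,0,0],[0,0.001,0,0.096,0,0,0]]'
python3 nudge.py '[[0.32,0,0,0,0,0,0],[0.32,0,0,0,0,0,0],[0.32,0,0,0,0,0,0],[0.32,0,0,0,0,0,0],[0.32,0,0,-0.03,0,0,0],[0.32,0,0,-0.07,0,0,0],[0.32,0,0,-0.09,0,0,0],[0.32,0,0,-0.09,0,0,0]]'
python3 - <<'E'
from h import *
plan([(.533,-.05,.235,.7)])
E
```

```text
time_s: 46.87
tool_pos: [0.5335, 0.3275, 0.1419]
ee_rot: [[1.0, 0.015, 0.002], [0.015, -1.0, 0.001], [0.002, -0.001, -1.0]]
wrist_force: [0.7, 0.2, 1.3]
opening: 0.237
grasp_force: 60.0
time_s: 47.53
tool_pos: [0.5355, 0.3284, 0.2376]
ee_rot: [[1.0, 0.014, 0.01], [0.014, -1.0, 0.004], [0.011, -0.004, -1.0]]
wrist_force: [-0.1, 0.2, 0.7]
opening: 0.321
grasp_force: 0.0
now [0.5355 0.3284 0.2376] tx 0.8 j6 110.6 open 0.321 F [-0.1  0.2  0.7] t 47.5
-> [ 0.533 -0.05   0.235] tool -0.0078 0.3784 0.0026 rz 0.1 rows 11 j6~ 84.0
```

```bash
python3 nudge.py '[[0.45,-0.008,0.37,0,0,0,0],[0.45,-0.008,0.37,0,0,0,0],[0.45,-0.008,0.37,0,0,0,0],[0.45,-0.008,0.37,0,0,0,0],[0.45,-0.008,0.37,0,0,0,0],[0.45,-0.008,0.37,0,0,0,0],[0.45,-0.008,0.37,0,0,0,0],[0.45,-0.008,0.37,0,0,0,0],[0.45,-0.008,0.37,0,0,0,0],[0.45,-0.008,0.37,0,0,0,0]]' |head -2
python3 - <<'E'
from h import *
c=capture('top'); a=c['color'][185:315,60:240]
b=capture('scene')['color'][205:335,300:450]
f=lambda i,k:cv2.resize(i,(int(i.shape[1]*k),int(i.shape[0]*k)),interpolation=cv2.INTER_CUBIC)
cv2.imwrite('pics/hop7.png',np.hstack([f(a,2.4),f(b,2.4)]))
print(bottles(c))
plan([(*hop(0,-.1325),.16,.7)])
E
```

```text
time_s: 48.37
tool_pos: [0.5297, -0.0494, 0.2305]
[]
now [ 0.5295 -0.0442  0.2305] tx 0.6 j6 72.6 open 0.454 F [ 0.1  0.2 -0.7] t 48.5
-> [0.535 0.143 0.16 ] tool 0.0075 -0.1872 0.0705 rz -0.1 rows 6 j6~ 104.0
```

View pics/hop7.png

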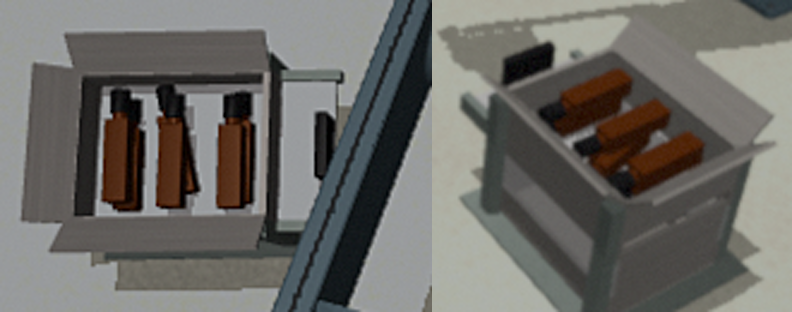

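All six bottles are in three stacks of two, lying along x with caps away from the robot. The gate is home and the bench is clear. Now I'll grip the handle.

```bash
python3 nudge.py '[[0.45,0.006,-0.187,0,0,0,0],[0.45,0.006,-0.187,0,0,0,0],[0.45,0.006,-0.187,0,0,0,0],[0.45,0.006,-0.187,0,0,0,0],[0.45,0.006,-0.187,0,0,0,0],[0.45,0.006,-0.187,0,0,0,0],[0.45,0.006,-0.187,0.05,0,0,0],[0.45,0.006,-0.187,0.05,0,0,0],[0.45,0.006,-0.187,0.05,0,0,0]]' |head -2
python3 -c "
from h import *
plan([(.534,.1428,.116,.7)])"
```

```text
time_s: 49.22
tool_pos: [0.5302, 0.1447, 0.1777]
now [0.5302 0.1447 0.1777] tx 0.9 j6 92.8 open 0.451 F [ 0.1 -0.8  0.1] t 49.2
-> [0.534 0.143 0.116] tool 0.0038 0.0019 0.0617 rz 0.2 rows 3 j6~ 104.0
```

```bash
python3 nudge.py '[[0.45,0.004,0.002,0.03,0,0,0],[0.45,0.004,0.002,0.05,0,0,0],[0.45,0.004,0.002,0.062,0,0,0],[0.45,0.004,0.002,0.062,0,0,0],[0,0.004,0.002,0.062,0,0,0],[0,0.004,0.002,0.062,0,0,0],[0,0.004,0.002,0.062,0,0,0],[0,0.004,0.002,0.062,0,0,0],[0,0.004,0.002,0.062,0,0,0]]' 60
python3 nudge.py '[[0,0,0.01,0,0,0,0],[0,0,0.02,0,0,0,0],[0,0,0.03,0,0,0,0],[0,0,0.04,0,0,0,0],[0,0,0.05,0,0,0,0],[0,0,0.06,0,0,0,0],[0,0,0.07,0,0,0,0],[0,0,0.08,0,0,0,0],[0,0,0.08,0,0,0,0]]'
```

```text
time_s: 49.97
tool_pos: [0.5385, 0.1423, 0.1208]
ee_rot: [[1.0, 0.014, 0.003], [0.014, -1.0, 0.0], [0.003, -0.0, -1.0]]
wrist_force: [-0.8, -0.9, 7.0]
opening: 0.127
grasp_force: 59.8
time_s: 50.72
tool_pos: [0.5393, 0.0612, 0.1208]
ee_rot: [[1.0, 0.013, 0.003], [0.013, -1.0, -0.0], [0.003, 0.0, -1.0]]
wrist_force: [-2.1, -2.4, 7.4]
opening: 0.124
grasp_force: 60.0
```

```bash
python3 nudge.py '[[0,0,0.01,0,0,0,0],[0,0,0.02,0,0,0,0],[0,0,0.03,0,0,0,0],[0,0,0.04,0,0,0,0],[0,0,0.05,0,0,0,0],[0,0,0.06,0,0,0,0],[0,0,0.07,0,0,0,0],[0,0,0.08,0,0,0,0],[0,0,0.083,0,0,0,0],[0,0,0.083,0,0,0,0]]'
python3 nudge.py '[[0,0,0.003,0,0,0,0],[0,0,0.004,0,0,0,0],[0,0,0.004,0,0,0,0],[0,0,0.004,0,0,0,0]]'
python3 - <<'E'
from h import *
c=capture('top'); a=c['color'][185:315,60:240]
b=capture('scene')['color'][205:335,300:450]
f=lambda i,k:cv2.resize(i,(int(i.shape[1]*k),int(i.shape[0]*k)),interpolation=cv2.INTER_CUBIC)
cv2.imwrite('pics/hop8.png',np.hstack([f(a,2.4),f(b,2.4)]))
E
```

```text
time_s: 51.55
tool_pos: [0.5401, -0.0216, 0.1208]
ee_rot: [[1.0, 0.013, 0.002], [0.013, -1.0, -0.001], [0.002, 0.001, -1.0]]
wrist_force: [-3.4, -1.1, 8.6]
opening: 0.127
grasp_force: 60.1
time_s: 51.88
tool_pos: [0.5401, -0.0218, 0.1208]
ee_rot: [[1.0, 0.014, 0.002], [0.014, -1.0, 0.004], [0.002, -0.004, -1.0]]
wrist_force: [-1.4, 12.3, 9.7]
opening: 0.125
grasp_force: 60.4
```

View pics/hop8.png

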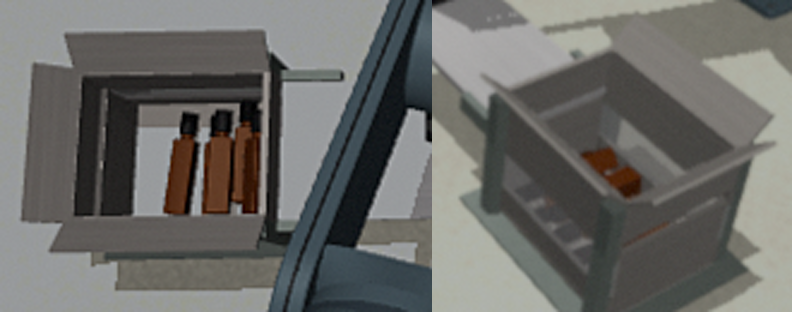

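The gate is at its end stop (12 N) and the batch has dropped, caps away. I'll check the pile height near the −y wall with a closer view.

```bash
python3 - <<'E'
from h import *
a=capture('top')['color'][215:285,85:180]
b=capture('scene')['color'][230:330,320:440]
f=lambda i,k:cv2.convertScaleAbs(cv2.resize(i,(int(i.shape[1]*k),int(i.shape[0]*k)),interpolation=cv2.INTER_CUBIC),alpha=1.8)
A=f(a,3.8);B=f(b,3.5);h=max(len(A),len(B))
p=lambda i:cv2.copyMakeBorder(i,0,h-len(i),0,0,cv2.BORDER_CONSTANT)
cv2.imwrite('pics/hop9.png',np.hstack([p(A),p(B)]))
E
```

```text
(no output)
```

View pics/hop9.png

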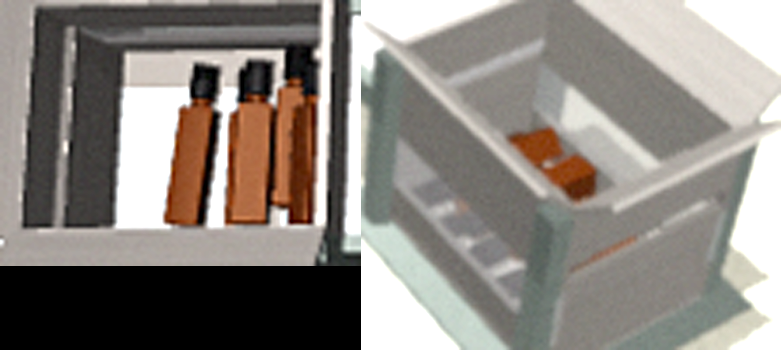

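The bottles lie low, in one or two layers, and all caps are on the far side. Now I'll push the gate home.

```bash
python3 nudge.py '[[0,0,-0.01,0,0,0,0],[0,0,-0.02,0,0,0,0],[0,0,-0.03,0,0,0,0],[0,0,-0.04,0,0,0,0],[0,0,-0.05,0,0,0,0],[0,0,-0.06,0,0,0,0]]'
python3 nudge.py '[[0,0,-0.01,0,0,0,0],[0,0,-0.02,0,0,0,0],[0,0,-0.03,0,0,0,0],[0,0,-0.04,0,0,0,0],[0,0,-0.05,0,0,0,0]]'
python3 nudge.py '[[0,0,-0.01,0,0,0,0],[0,0,-0.02,0,0,0,0],[0,0,-0.03,0,0,0,0],[0,0,-0.04,0,0,0,0],[0,0,-0.05,0,0,0,0],[0,0,-0.058,0,0,0,0],[0,0,-0.06,0,0,0,0],[0,0,-0.06,0,0,0,0]]'
```

```text
time_s: 52.58
tool_pos: [0.5395, 0.0346, 0.1208]
ee_rot: [[1.0, 0.014, 0.003], [0.014, -1.0, -0.002], [0.003, 0.002, -1.0]]
wrist_force: [-1.7, -4.0, 7.3]
opening: 0.125
grasp_force: 60.1
time_s: 53.0
tool_pos: [0.5391, 0.0846, 0.1208]
ee_rot: [[1.0, 0.014, 0.003], [0.014, -1.0, -0.002], [0.003, 0.002, -1.0]]
wrist_force: [-1.6, -3.2, 6.8]
opening: 0.125
grasp_force: 60.1
time_s: 53.67
tool_pos: [0.5385, 0.1433, 0.1209]
ee_rot: [[1.0, 0.015, 0.003], [0.015, -1.0, -0.004], [0.003, 0.004, -1.0]]
wrist_force: [-1.6, -9.1, 8.4]
opening: 0.124
grasp_force: 60.9
```

Home again: y = 0.1433, the same as the first time, with end-stop force showing. I'll release, retreat and verify.

```bash
python3 nudge.py '[[0,0,-0.003,0,0,0,0],[0,0,-0.003,0,0,0,0],[0,0,-0.003,0,0,0,0]]' | sed -n 2,4p
python3 nudge.py '[[0.45,0,0.004,0,0,0,0],[0.45,0,0.004,0,0,0,0],[0.45,0,0.004,0,0,0,0],[0.45,0,0.004,0,0,0,0],[0.45,0,0.004,-0.05,0,0,0],[0.45,0,0.004,-0.11,0,0,0],[0.45,0,0.004,-0.11,0,0,0],[0.45,0,0.004,-0.11,0,0,0]]' |tail -3
python3 nudge.py '[[0.45,-0.05,0.35,0,0,0,0],[0.45,-0.05,0.35,0,0,0,0],[0.45,-0.05,0.35,0,0,0,0],[0.45,-0.05,0.35,0,0,0,0],[0.45,-0.05,0.35,0,0,0,0],[0.45,-0.05,0.35,0,0,0,0],[0.45,-0.05,0.35,0,0,0,0],[0.45,-0.05,0.35,0,0,0,0],[0.45,-0.05,0.35,0,0,0,0],[0.45,-0.05,0.35,0,0,0,0]]' |head -2
python3 - <<'E'
from h import *
c=capture('top'); a=c['color'][185:315,60:240]
b=capture('scene')['color'][205:335,300:450]
f=lambda i,k:cv2.convertScaleAbs(cv2.resize(i,(int(i.shape[1]*k),int(i.shape[0]*k)),interpolation=cv2.INTER_CUBIC),alpha=1.5)
cv2.imwrite('pics/hop10.png',np.hstack([f(a,2.4),f(b,2.4)]))
E
```

```text
tool_pos: [0.5385, 0.1434, 0.1209]
ee_rot: [[1.0, 0.014, 0.003], [0.014, -1.0, -0.008], [0.003, 0.008, -1.0]]
wrist_force: [-0.2, -19.5, 9.3]
wrist_force: [-0.2, -0.6, 0.7]
opening: 0.448
grasp_force: 0.0
time_s: 55.42
tool_pos: [0.4915, -0.2105, 0.2281]
```

View pics/hop10.png

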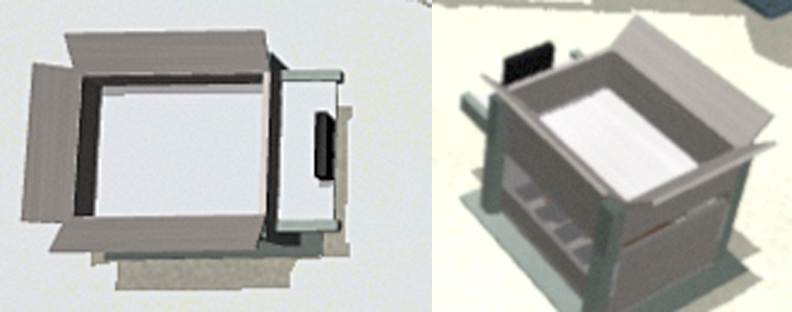

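The chamber is empty, the gate is closed with its handle at (323,145), and the bottles are in the tray. Handing in.

```bash
python3 -c "
from bench import robot, sensors, workorder, capture
print(workorder.hand_in())"
```

```text
the job is handed in; nothing more can be done
None
```

The job is handed in: all six bottles went into the hopper caps-away and were dropped into the tray, and the gate is home again with the chamber empty; no verdict was returned.

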